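Latch the drop-front fittings chest

ROBOT

A 6-joint arm with a two-finger parallel gripper is mounted at the origin on the work surface. World frame = base frame: x ahead of the robot, y to its left, z up, the work surface at z = 0. Lengths are in m, angles in rad, forces in N, time in s.
With the tool pointing down it reaches from about 0.375 to 0.975 m from the base axis. Payload 3.8 kg.
Tool frame: the origin (TCP) lies midway between the tips of the shut fingers; the grasp point (between the pads) lies 19 mm behind it; z points along the fingers, y is the direction in which the jaws open and shut (so a half turn about z gives the same grasp; the last joint's range is limited). The gripper opens to 85 mm and grips with 20 to 120 N. Pads are 22 mm wide; open, the fingers measure 114 mm over their backs; the gripper's body (76 mm by 85 mm) begins 54 mm behind the grasp point. The pads swing forward as they close: fully open they stand 13 mm farther back than shut.
Start: joints at [1.239, 0.264, 1.604, -0, 1.274, -0.037], TCP at [0.196, 0.646, 0.231] pointing down, gripper open.
Joint ranges: [-2.63, 2.63], [-0.94, 2.18], [0.31, 2.57], [-1.31, 4.45], [0, 2.66], [-2.55, 2.55]. Speed limits (rad/s): [2.57, 2.57, 3.14, 3.14, 3.14, 3.14].

INTERFACE

Orientations are given as a rotation vector (axis times angle).
In Python, from workcell import bot gives the robot as it stands.
- The arm moves only by the tool drive_tool, never from a script. Its argument "steps" is a list of rows, each a list of 2 entries, a list of its own where there are three numbers: the shift along the tool's x, y, z in mm, then the turn about the tool's z in degrees. In form: [[[dx, dy, dz], twist], ...]. A call has 1 to 8 rows; each row shifts and turns the commanded pose from where the row before left it, along the tool's axes as they then stand; what a row does not reach is not made up. A row lasts 1/12 s, in which the tool goes at most 41.7 mm and 7.16 degrees, less where a joint would pass 70% of its speed; a pose out of reach is approached as far as the arm can. A call is refused whole if a number of a shift passes 41.7 or a number of a turn 7.16, either way. A call with a gripper value outside its range is refused whole. "jaw" is the opening, from 0 (shut) to 1 (fully open), set as the call begins (left out, the last holds). The fingers move at their own pace and stop on an object; "force" is the grip in N (left out, the last holds). Time passes only in rows, so rows that do not move let the fingers close. It gives the time, the measured TCP pose, the force and the opening at its end, in the units of the state.
- bot.read_state(): the state, without advancing time (a new reading comes with each control period).
- bot.read_camera(name): name is "scene" or "top" or "wrist"; returns the picture (384x512x3 uint8, red, green, blue); there is no depth.
- bot.camera_info(name): a dict with "fx", "fy", "cx", "cy" (pixels), "position" and "attitude" of the camera in the world. Camera axes: x right, y down, z forward; pixel columns grow to the right and rows downward; lengths in m; the calibration is good to about 2 mm. A picture is of the moment at which its call begins: read the wrist's pose just before it. camera_info takes no time and is no camera call; for the wrist camera it gives the pose at the moment of the call.
- bot.finish_job(): hands the job in, once; it reports no verdict.
The state is a dict: "time": time; "q": joint angles; "joint_vel": joint speeds; "joint_torque": joint torques, N m; "tool_pos": TCP position; "tcp_rot": TCP orientation; "wrist_force": force on the tool from outside, world axes, zero at the start; "torque": the same for the moment, N m; "width": opening from 0.0 (shut) to 1.0 (fully open).
Only numpy, scipy, OpenCV 4.12 (cv2) and the standard library are available. Lean on these libraries where they do the work, as an engineer would, in place of code of your own. Each camera call takes 0.05 s, during which the arm holds its last target.

TASK

Get the fittings chest ready to carry: swing its drop-front flap fully shut, pull the latch's loop out over the keeper on the flap's top edge and hook it under the keeper's lip, then snap the latch lever over center until it lies flat so that the loop holds the flap clamped. Leave the tin and the sanding block that stand on the chest where they are.

Things in the scene. Friction and masses are not known exactly. Their poses are not given: they have to be found in the camera images.
- chest: Mauve-brown chest fixed to the bench, 220 mm deep, 300 wide, 150 high. Origin on the bench under the latch pivot; -x points out of its front (the flap's side), y along its width, z up. In this frame the box spans x -57 to 163, y -150 to 150, z 0 to 150 mm. The latch lies along x on its top; all its parts move in the plane y = 0.
- flap (a joint): Drop-front flap: panel 12 mm thick, 300 wide, 138 high, hinged along its lower edge at chest x -63, z 12 mm. 0 = shut, upright, its top at chest z 150 and outer face at chest x -69; positive = its top leans outward. Stiff hinge (0.32 Nm friction): it stays where it is left; about 3 N on the outer face near its top pushes it shut.
- flap_edge_a (a point): Top outer edge of the flap, 95 mm from the latch towards chest +y. Moves with the flap.
- flap_edge_b (a point): Top outer edge of the flap, 95 mm from the latch towards chest -y. Moves with the flap.
- keeper (a point): Steel keeper standing on the middle of the flap's top edge, 22 mm wide, 8 thick, 29 tall. The point is on its outer face, 15.5 mm above the flap's top edge; there the loop's bar shall rest (bar centre 4 mm in front). Above it a lip reaches 8 mm outward, from 23 to 29 mm above the edge. Flap shut: -x out of the front, z up.
- lever_pivot (a point): Axis of the lever, fixed to the chest: chest x 0, y 0, z 172 mm; the hinge line runs along chest y. Axes as the chest's. The loop's axle sits on the lever 22 mm from here: at lever angle q it lies 22*cos(q-0.30) mm towards chest +x and 22*sin(q-0.30) mm above the pivot.
- latch_lever (a joint): Latch lever, 86 mm long, 22 wide, 6 thick, steel with a black end 30 wide. 0 = clamped: flat, pointing to chest +x, away from the flap; positive = its end rises and swings towards the flap (1.57 upright, 2.4 limit). Friction 0.04 Nm. Hooked but slack it stands at about 1.2; from there a few N at its end stretch the loop; below about 0.4 it is past center and pulls itself flat.
- lever_grip (a point): Middle of the upper face of the lever's black end, 70 mm from the pivot along the lever and 9 mm above the pivot when flat. This face looks up when the lever is flat, and to the flap's side when it stands upright.
- latch_loop (a joint): Wire loop: two 6 mm wires 36 mm apart run 88 mm from its axle on the lever to an 8 mm crossbar. Angle relative to the lever: lever + loop angle = 0 when level towards chest -x, negative = bar end raised. Stays where left, so the lever carries it along unless its bar is held; pulling the tab drags the lever. Stretches like a spring, 3 N/mm. The bar is solid to keeper and flap.
- loop_bar (a point): Middle of the loop's 8 mm round crossbar, which runs along chest y; the side wires pass either side of the keeper.
- loop_tab (a point): Middle of the loop's red pull tab, 24 mm beyond the crossbar: 38 mm long, 20 mm wide along chest y, 7 mm thick. It can be pinched from above across its 20 mm width; it then tilts and may slip a little between the fingers as the loop swings, so watch the bar rather than the fingers.
- filler_tin: Tin with a blue label, diameter 60 mm, 55 mm tall, standing on the chest's top behind the lever. Origin at the centre of its underside. Leave it there.
- sanding_block: Cork sanding block 55 x 85 x 34 mm on the chest's top behind the lever. Origin at the centre of its underside. Leave it there.

How it is judged:
On the way, in this order (a step that is already met when the one before it is completed fails the run):
1. the flap is swung shut (value of joint flap below 0.06 rad), for 0.2 s.
2. the loop's bar is hooked in front of the keeper under its lip (value of joint flap below 0.08 rad and x of loop_bar in the frame of keeper between -0.012 and -0.001 m and z of loop_bar in the frame of keeper between -0.014 and 0.007 m), for 0.1 s.
3. the lever is snapped over center and lies flat (value of joint latch_lever below 0.12 rad), for 0.2 s.
At the end, for the whole second after the job is handed in: The flap is shut (within 0.03 rad), the lever lies flat (joint below 0.12 rad), and the loop's bar lies against the outer face of the keeper below its lip (bar centre 1 to 7 mm in front of the face, between 14 mm below and 7 mm above the keeper point) (value of joint flap below 0.03 rad and value of joint latch_lever below 0.12 rad and x of loop_bar in the frame of keeper between -0.007 and -0.001 m and z of loop_bar in the frame of keeper between -0.014 and 0.007 m); the robot touches nothing.
It fails at once if the tin on the chest is shifted by more than 30 mm (distance of filler_tin from where it was at the start of the episode above 0.03 m).
It fails at once if the sanding block on the chest is shifted by more than 30 mm (distance of sanding_block from where it was at the start of the episode above 0.03 m).
It also fails if it takes over 64 s, if anything falls off the work surface, if the arm or the gripper's body presses on something with over 40 N, if the wrist force passes 120 N, or if a joint passes its speed limit or range.

## Working session

There is one attempt and no reset: what is moved stays moved. The work goes in short steps, Python scripts to look and compute and a tool call to move; the robot and the scene stay as the last step left them, time stands still between calls to the robot, and variables do not carry over. Pictures are saved under pics/ and viewed, and the job is handed in when it is done.

Besides the shell and the picture viewer there is one more tool, called after ">>>" in YAML: its name, and indented under it one key for each argument. drive_tool: Moves the arm, as the interface text tells. Its arguments: {"type":"object","properties":{"steps":{"type":"array","items":{"type":"array"}},"jaw":{"type":"number"},"force":{"type":"number"}},"required":["steps"]}

```bash
ls; mkdir -p pics
python3 - <<'E'
from workcell import bot
import cv2
print(bot.read_state())
for n in ["scene","top","wrist"]:
    print(n,bot.camera_info(n))
    im=bot.read_camera(n); cv2.imwrite(f"pics/{n}0.png",im[:,:,::-1])
E
```

```text
pics
{'time': 0.0, 'q': array([ 1.23912286e+00,  2.64735471e-01,  1.60540958e+00,  1.95486044e-06,
        1.27369213e+00, -3.68904831e-02]), 'joint_vel': array([-0.00073706,  0.00128441,  0.00019948,  0.00042691, -0.0020824 ,
       -0.00150689]), 'joint_torque': array([ 3.78982650e-04, -5.15111768e+01, -3.67323947e+01,  3.23324343e-05,
        1.30270561e-02, -5.23661618e-05]), 'tool_pos': array([0.19586112, 0.64517961, 0.22995473]), 'tcp_rot': array([-0.46130924, -3.10711934,  0.00346501]), 'wrist_force': array([ 0.33659623,  0.00484933, -0.61556271]), 'torque': array([-0.00635978,  0.04496526,  0.0091506 ]), 'width': 0.9983821410122258}
scene {'fx': 435.14907487397016, 'fy': 435.14907487397016, 'cx': 263.83347625608667, 'cy': 189.80406896670488, 'position': array([ 0.89587393, -0.46508434,  0.52505016]), 'attitude': array([-2.05202404, -0.53057532,  0.30718489])}
top {'fx': 388.9341803156919, 'fy': 388.9341803156919, 'cx': 257.1836376655187, 'cy': 193.62511539939155, 'position': array([0.47600095, 0.07921894, 0.83738854]), 'attitude': array([-2.15688963,  2.13623785, -0.15306167])}
wrist {'fx': 299.5883566453824, 'fy': 299.5883566453824, 'cx': 258.4192903882225, 'cy': 185.7773691899279, 'position': array([0.11688776, 0.66721597, 0.3720174 ]), 'attitude': array([2.30389307, 1.70585667, 0.27728967])}
```

View pics/scene0.png

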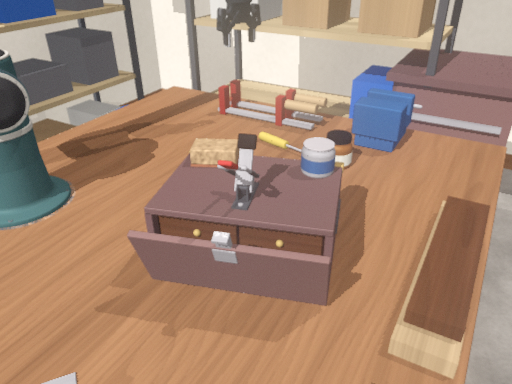

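View pics/top0.png

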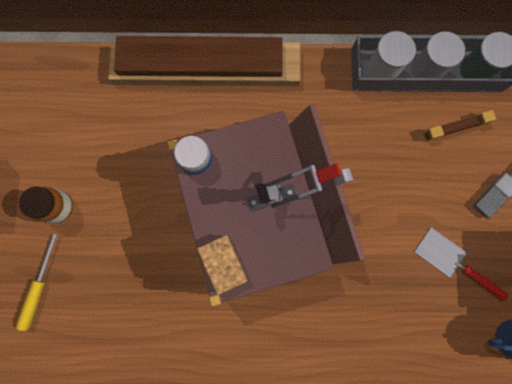

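View pics/wrist0.png

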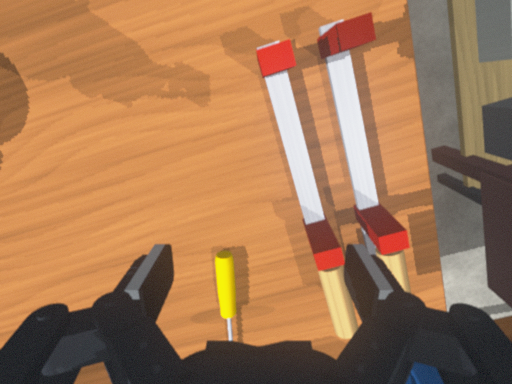

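The scene view shows the flap leaning open toward the camera (keeper at about 222,241) and the lever standing up, with its black end at (246,141) and the red tab at (228,164). In the top view the flap is on the right, the keeper is at (345,176), the tab at (328,173), the tin at (193,154) and the block at (222,265). I'll zoom in and calibrate next.

```bash
cat > h.py <<'E'
import numpy as np, cv2
from scipy.spatial.transform import Rotation as R
from workcell import bot
def cam(n): 
    c=bot.camera_info(n); return c
def proj(c,P):
    p=(np.atleast_2d(P)-c['position'])@R.from_rotvec(c['attitude']).as_matrix()
    return np.c_[c['fx']*p[:,0]/p[:,2]+c['cx'], c['fy']*p[:,1]/p[:,2]+c['cy']]
def ray(c,u,v):
    d=R.from_rotvec(c['attitude']).as_matrix()@np.array([(u-c['cx'])/c['fx'],(v-c['cy'])/c['fy'],1]); return c['position'],d/np.linalg.norm(d)
def onz(c,u,v,z):
    o,d=ray(c,u,v); return o+d*(z-o[2])/d[2]
def tri(c1,p1,c2,p2):
    o1,d1=ray(c1,*p1);o2,d2=ray(c2,*p2)
    s=np.linalg.lstsq(np.c_[d1,-d2],o2-o1,rcond=None)[0]
    a=o1+s[0]*d1;b=o2+s[1]*d2
    return (a+b)/2,np.linalg.norm(a-b)
def zoom(im,x0,y0,w,h,f,name):
    cv2.imwrite(name,cv2.resize(im[y0:y0+h,x0:x0+w,::-1],None,fx=f,fy=f,interpolation=cv2.INTER_CUBIC))
E
python3 - <<'E'
import cv2
from h import zoom
zoom(cv2.imread("pics/top0.png")[:,:,::-1],160,95,210,210,3.5 and 2.8,"pics/ztop0.png") if 0 else zoom(cv2.imread("pics/top0.png")[:,:,::-1],165,100,200,150,4,"pics/ztop0.png")
zoom(cv2.imread("pics/top0.png")[:,:,::-1],165,170,200,150,4,"pics/ztop0b.png")
zoom(cv2.imread("pics/scene0.png")[:,:,::-1],130,125,220,165,3.6,"pics/zscene0.png")
E
```

```text
(no output)
```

View pics/ztop0.png

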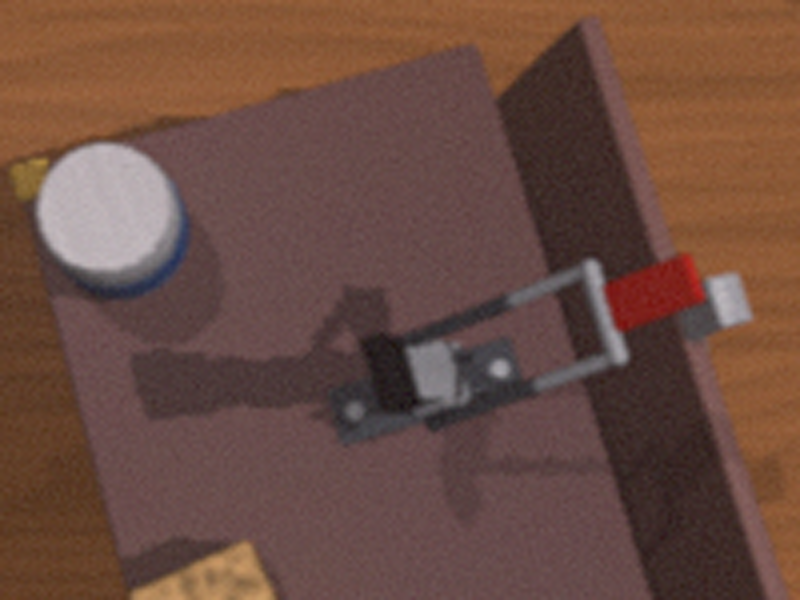

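View pics/ztop0b.png

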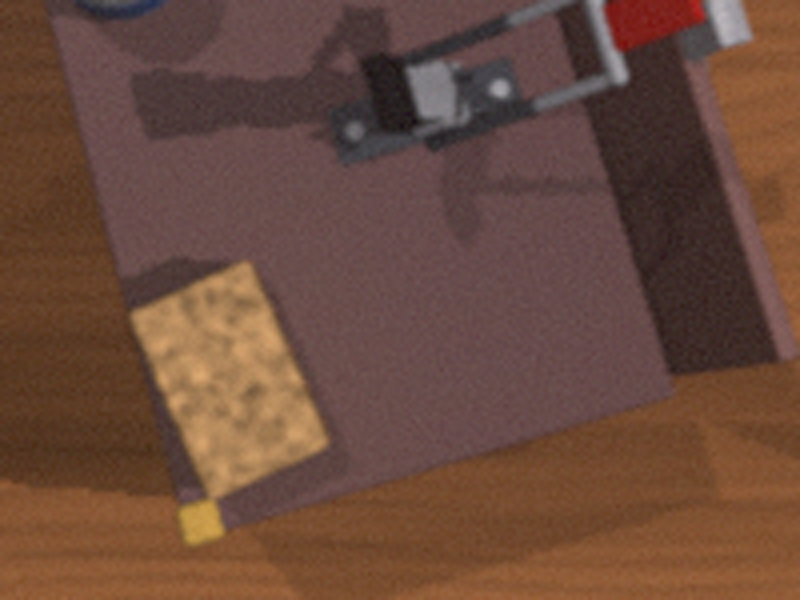

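View pics/zscene0.png

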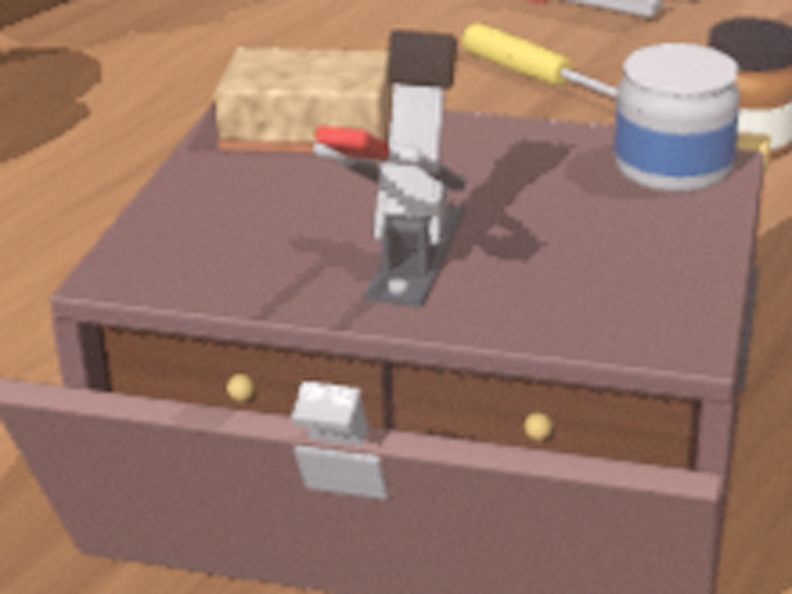

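Run:
```python
from h import *
t=cam('top'); s=cam('scene')
T=lambda x,y:(165+x/4,100+y/4); Tb=lambda x,y:(165+x/4,170+y/4); S=lambda x,y:(130+x/3.6,125+y/3.6)
A=onz(t,*T(472,45),.15);B=onz(t,*Tb(672,393),.15)
print(A,B,np.linalg.norm(A-B))
# scene
A2=onz(s,*S(730,375),.15);B2=onz(s,*S(58,300),.15)
print(A2,B2,np.linalg.norm(A2-B2))
# side edges
for p in [T(165,132),T(330,85)]: print(onz(t,*p,.15))
for p in [Tb(300,505),Tb(500,446)]: print(onz(t,*p,.15))
print('tri A',tri(t,T(472,45),s,S(730,375)),'B',tri(t,Tb(672,393),s,S(58,300)))
print('flap corners top',tri(t,T(603,18),s,S(718,490)) )
print('bar/tab end', tri(t,T(688,260),s,S(318,135)))
print('bar end a', tri(t,T(620,360),s,S(318,152)))
print('keeper top-out ', tri(t,T(735,277),s,S(297,395)), )
```

```text
[0.72895915 0.03429814 0.15      ] [ 0.44547561 -0.05261485  0.15      ] 0.29650765014062025
[0.73005297 0.03847987 0.15      ] [ 0.45079699 -0.05112147  0.15      ] 0.2932785352133578
[0.68620863 0.17449292 0.15      ]
[0.70921256 0.09943249 0.15      ]
[0.39656768 0.10820855 0.15      ]
[0.42222667 0.02214526 0.15      ]
tri A (array([0.72972845, 0.0350764 , 0.15161273]), np.float64(0.0029163374858682503)) B (array([ 0.4472668 , -0.05113673,  0.14894816]), np.float64(0.004916433175876994))
flap corners top (array([ 0.74790281, -0.02588878,  0.1431929 ]), np.float64(0.005873779561655722))
bar/tab end (array([ 0.59833986, -0.04310924,  0.26458917]), np.float64(0.012354931722942065))
bar end a (array([ 0.57007311, -0.01708275,  0.23762443]), np.float64(0.0021309552445473606))
keeper top-out  (array([ 0.61024998, -0.08214346,  0.17622909]), np.float64(0.013633929414225572))
```

```bash
cat >> h.py <<'E'
X=np.array([-.290,.957,0]);X/=np.linalg.norm(X);Z=np.array([0,0,1.]);Y=np.cross(Z,X)
O=np.array([.5888,-.0078,0])+.057*X
C=np.c_[X,Y,Z]
def toC(P): return (np.asarray(P)-O)@C*1000
def toW(p): return O+C@(np.asarray(p)/1000)
E
python3 - <<'E'
from h import *
t=cam('top'); s=cam('scene')
print(O)
T=lambda x,y:(165+x/4,100+y/4); Tb=lambda x,y:(165+x/4,170+y/4); S=lambda x,y:(130+x/3.6,125+y/3.6)
def show(n,a,b):
    p,e=tri(t,a,s,b); print(n,toC(p).round(1),round(e*1000,1))
show('bar left(+y?) end',T(620,358),S(322,153))
show('tab far end mid-ish',T(697,275),S(335,136))
show('lever end corner',T(395,412),S(391,32)); 
show('keeper lip top corner',T(742,275),S(303,383))
show('flap -y corner',T(603,20),S(720,477))
show('flap -y corner2',T(584,20),S(720,470))
# pivot reprojected
for p in [(0,0,172),(-57,150,150),(-57,-150,150),(163,-150,150),(163,150,150)]:
    a=proj(t,toW(p))[0];b=proj(s,toW(p))[0]
    print(p,'top',((a-[165,100])*4).round(),'scene',((b-[130,125])*3.6).round())
for n,z,u in [('tin',205,T(108,212)),('block',184,Tb(230,378))]: print(n,toC(onz(t,*u,z/1000)).round(1))
E
```

```text
[0.57226958 0.04675039 0.        ]
bar left(+y?) end [-60.6  19.4 237.3] 3.0
tab far end mid-ish [-93.3   1.4 263.2] 0.3
lever end corner [ 30.5  15.9 250.8] 4.3
keeper lip top corner [-1.351e+02  1.000e-01  1.821e+02] 9.8
flap -y corner [-118.8 -146.   147.6] 8.5
flap -y corner2 [-111.2 -147.3  145.5] 4.9
(0, 0, 172) top [446. 375.] scene [409. 225.]
(-57, 150, 150) top [669. 674.] scene [ 48. 297.]
(-57, -150, 150) top [469.  38.] scene [733. 380.]
(163, -150, 150) top [  6. 168.] scene [765. 138.]
(163, 150, 150) top [180. 820.] scene [223.  88.]
tin [ 118.7 -101.2  205. ]
block [121.   89.7 184. ]
```

```bash
cat >> h.py <<'E'
def plan(p):
    st=bot.read_state(); Rm=R.from_rotvec(st['tcp_rot']).as_matrix()
    d=(toW(p)-st['tool_pos'])*1000
    tx=Rm[:,0]; a=np.degrees(np.arctan2(tx[1],tx[0])); b=np.degrees(np.arctan2(X[1],X[0]))
    print('t',round(st['time'],2),'TCP chest',toC(st['tool_pos']).round(1),'tool shift',(Rm.T@d).round(1),'chest delta',(C.T@d).round(1),'twist(+)',round((a-b+180)%360-180,1),'tilt',np.degrees(np.arccos(-Rm[2,2])).round(2),'F',(C.T@st['wrist_force']).round(1),'w',round(float(st['width']),3))
E
python3 -c "
from h import *
plan((-170,95,340));print(toW((-170,95,130)))"
```

```text
t 0.15 TCP chest [682.  186.6 230.2] tool shift [-549.5 -657.8 -108.6] chest delta [-852.   -91.6  109.8] twist(+) 56.3 tilt 0.1 F [-0.  -0.4  0.8] w 1.0
[ 0.53065352 -0.14349446  0.13      ]
```

>>> drive_tool:
  steps:
    - [[0, 0, -14], 7.04]
    - [[0, 0, -14], 7.04]
    - [[0, 0, -14], 7.04]
    - [[0, 0, -14], 7.04]
    - [[0, 0, -14], 7.04]
    - [[0, 0, -14], 7.04]
    - [[0, 0, -14], 7.04]
    - [[0, 0, -14], 7.04]
  jaw: 0

```text
time: 0.82
tool_pos: [0.1961, 0.6456, 0.3434]
tcp_rot: [1.881, 2.516, -0.001]
wrist_force: [-0.5, -0.0, 0.3]
width: 0.0
```

```bash
python3 -c "
from h import *
plan((-170,95,340))"
```

```text
t 0.82 TCP chest [682.2 186.4 343.4] tool shift [-851.5   97.6    4. ] chest delta [-852.2  -91.4   -3.4] twist(+) -0.4 tilt 0.05 F [0.1 0.5 0.3] w 0.0
```

>>> drive_tool:
  steps:
    - [[-35, 4, 0], 0]
    - [[-35, 4, 0], 0]
    - [[-35, 4, 0], 0]
    - [[-35, 4, 0], 0]
    - [[-35, 4, 0], 0]
    - [[-35, 4, 0], 0]
    - [[-35, 4, 0], 0]
    - [[-35, 4, 0], 0]

```text
time: 1.48
tool_pos: [0.3078, 0.3853, 0.3429]
tcp_rot: [1.873, 2.522, -0.001]
wrist_force: [1.7, -0.2, 0.0]
width: -0.001
```

>>> drive_tool:
  steps:
    - [[-35, 4, 0], 0]
    - [[-35, 4, 0], 0]
    - [[-35, 4, 0], 0]
    - [[-35, 4, 0], 0]
    - [[-35, 4, 0], 0]
    - [[-35, 4, 0], 0]
    - [[-35, 4, 0], 0]
    - [[-35, 4, 0], 0]

```text
time: 2.15
tool_pos: [0.4192, 0.1265, 0.3432]
tcp_rot: [1.873, 2.522, 0.0]
wrist_force: [0.0, 0.1, 1.1]
width: -0.0
```

>>> drive_tool:
  steps:
    - [[-35, 4, 0], 0]
    - [[-35, 4, 0], 0]
    - [[-35, 4, 0], 0]
    - [[-35, 4, 0], 0]
    - [[-35, 4, 0], 0]
    - [[-35, 4, 0], 0]
    - [[-35, 4, 0], 0]
    - [[-35, 4, 0], 0]

```text
time: 2.82
tool_pos: [0.5308, -0.1324, 0.343]
tcp_rot: [-1.874, -2.521, 0.0]
wrist_force: [-0.4, 0.7, 0.4]
width: -0.004
```

```bash
python3 -c "
from h import *
plan((-170,95,130))"
```

```text
t 2.82 TCP chest [-159.4   91.6  343. ] tool shift [-10.7  -3.3 213. ] chest delta [ -10.6    3.4 -213. ] twist(+) -0.1 tilt 0.02 F [0.8 0.2 0.4] w -0.004
```

>>> drive_tool:
  steps:
    - [[-10, 0, 30], 0]
    - [[0, 0, 36], 0]
    - [[0, 0, 36], 0]
    - [[0, 0, 36], 0]
    - [[0, 0, 36], 0]
    - [[0, 0, 36], 0]
    - [[0, 0, 3], 0]

```text
time: 3.4
tool_pos: [0.5275, -0.1384, 0.1223]
tcp_rot: [-1.866, -2.511, 0.007]
wrist_force: [-2.3, -1.0, -1.2]
width: -0.001
```

```bash
python3 -c "
from h import *
plan((-80,95,130))
cv2.imwrite('pics/s1.png',bot.read_camera('scene')[:,:,::-1])"
```

```text
t 3.4 TCP chest [-164.2   96.5  122.3] tool shift [84.2  1.3 -7. ] chest delta [84.2 -1.5  7.7] twist(+) -0.1 tilt 0.81 F [-0.3  2.5 -1.2] w -0.001
```

View pics/s1.png

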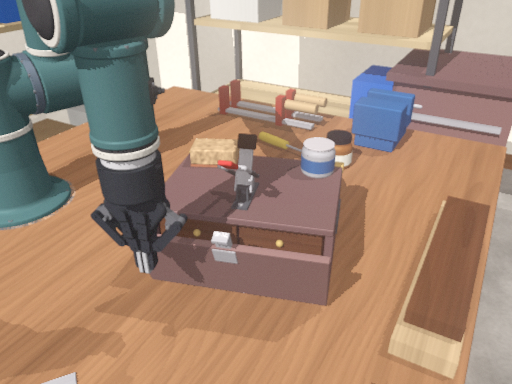

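The fingers at (145,262) are outside the flap and clear of it, so I'll push.

>>> drive_tool:
  steps:
    - [[6, 0, 0], 0]
    - [[8, 0, 0], 0]
    - [[8, 0, 0], 0]
    - [[8, 0, 0], 0]
    - [[8, 0, 0], 0]
    - [[8, 0, 0], 0]
    - [[8, 0, 0], 0]

```text
time: 4.03
tool_pos: [0.5195, -0.0886, 0.1323]
tcp_rot: [1.87, 2.518, 0.001]
wrist_force: [1.5, -3.5, 2.9]
width: 0.0
```

```bash
python3 -c "
from h import *
plan((-80,95,130))"
```

```text
t 4.03 TCP chest [-114.3   89.8  132.3] tool shift [34.3 -5.3  2.2] chest delta [34.3  5.2 -2.3] twist(+) -0.0 tilt 0.29 F [-3.8 -0.4  2.9] w 0.0
```

Force of 3.8 N means contact, so I'll keep pushing, with smaller moves near the end.

>>> drive_tool:
  steps:
    - [[6, 0, 0], 0]
    - [[6, 0, 0], 0]
    - [[6, 0, 0], 0]
    - [[5, 0, 0], 0]
    - [[4, 0, 0], 0]
    - [[2, 0, 0], 0]
    - [[2, 0, 0], 0]
    - [[0, 0, 0], 0]

```text
time: 4.7
tool_pos: [0.5084, -0.0582, 0.1298]
tcp_rot: [-1.872, -2.521, 0.0]
wrist_force: [0.4, -0.6, 0.5]
width: -0.002
```

```bash
python3 -c "
from h import *
plan((-80,95,130))"
```

```text
t 4.7 TCP chest [-81.9  91.5 129.8] tool shift [ 1.9 -3.5 -0.1] chest delta [1.9 3.5 0.2] twist(+) -0.1 tilt 0.08 F [-0.7 -0.2  0.5] w -0.002
```

>>> drive_tool:
  steps:
    - [[1, 0, 0], 0]
    - [[1, 0, 0], 0]
    - [[1, 0, 0], 0]
    - [[0, 0, 0], 0]

```text
time: 5.03
tool_pos: [0.5084, -0.0581, 0.1299]
tcp_rot: [1.871, 2.52, -0.005]
wrist_force: [2.8, -9.6, -1.9]
width: -0.003
```

>>> drive_tool:
  steps:
    - [[1, 0, 0], 0]
    - [[1, 0, 0], 0]
    - [[1, 0, 0], 0]
    - [[0, 0, 0], 0]

```text
time: 5.37
tool_pos: [0.5084, -0.058, 0.13]
tcp_rot: [1.867, 2.517, -0.009]
wrist_force: [5.3, -18.8, -4.2]
width: -0.0
```

```bash
python3 -c "
from h import *
plan((-80,95,130))
cv2.imwrite('pics/s2.png',bot.read_camera('scene')[:,:,::-1])"
```

```text
t 5.37 TCP chest [-81.8  91.5 130. ] tool shift [ 1.8 -3.5 -0. ] chest delta [1.8 3.5 0. ] twist(+) 0.0 tilt 0.55 F [-19.5   0.4  -4.2] w -0.0
```

View pics/s2.png

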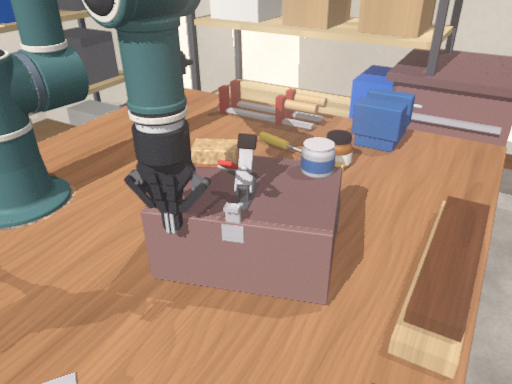

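The flap is shut: the position holds at 19.5 N, and the picture shows it flush with the chest front. I'll back off and look again.

>>> drive_tool:
  steps:
    - [[-8, 0, 0], 0]
    - [[-15, 0, 0], 0]
    - [[-25, 0, 0], 0]
    - [[-25, 0, -20], 0]
    - [[-10, 0, -40], 0]
    - [[0, 0, -40], 0]
    - [[0, 0, -40], 0]
    - [[0, 0, -40], 0]
  jaw: 0.5

```text
time: 6.08
tool_pos: [0.5303, -0.1321, 0.311]
tcp_rot: [-1.872, -2.518, -0.0]
wrist_force: [0.8, -0.8, -0.5]
width: 0.503
```

```bash
python3 -c "
from h import *
plan((-80,0,340))
a=bot.read_camera('scene');b=bot.read_camera('top')
cv2.imwrite('pics/s3.png',a[:,:,::-1]);cv2.imwrite('pics/t3.png',b[:,:,::-1]);
zoom(a,190,120,120,90,6.5,'pics/zs3.png');zoom(b,225,130,140,100,5.5,'pics/zt3.png')"
```

```text
t 6.08 TCP chest [-159.    92.1  311. ] tool shift [ 79.3  91.8 -29. ] chest delta [ 79.  -92.1  29. ] twist(+) -0.1 tilt 0.2 F [-1.  -0.6 -0.5] w 0.503
```

View pics/zs3.png

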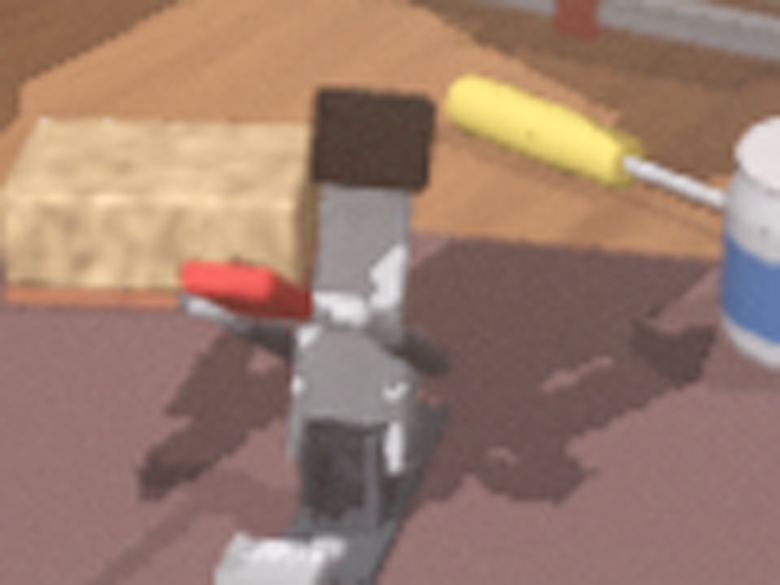

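View pics/zt3.png

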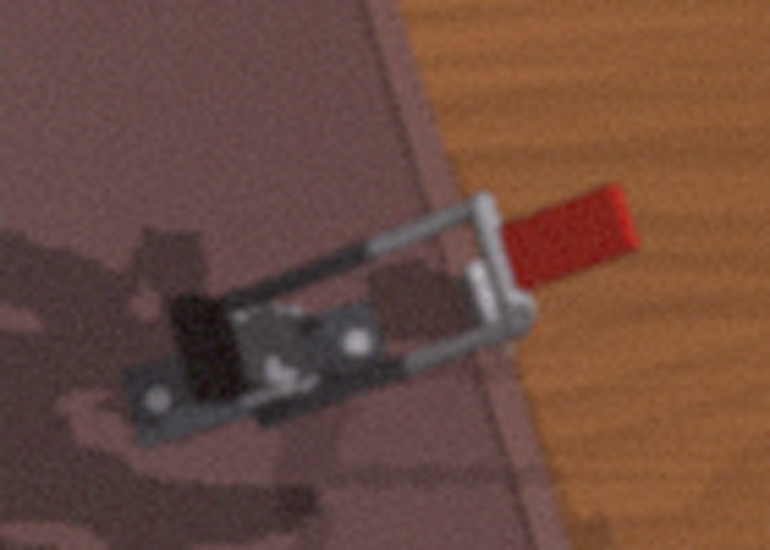

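Run:
```python
from h import *
t=cam('top'); s=cam('scene')
def red(f,x0,y0,x1,y1):
    im=cv2.imread(f); h=cv2.cvtColor(im,cv2.COLOR_BGR2HSV)
    m=((h[...,0]<8)|(h[...,0]>172))&(h[...,1]>150)&(h[...,2]>60)
    mm=np.zeros_like(m);mm[y0:y1,x0:x1]=m[y0:y1,x0:x1]
    ys,xs=np.nonzero(mm); print(f,len(xs),xs.min(),xs.max(),ys.min(),ys.max()); 
    return (xs.mean(),ys.mean()), cv2.minAreaRect(np.c_[xs,ys].astype(np.float32))
a,ra=red('pics/t3.png',290,150,350,190); b,rb=red('pics/s3.png',205,150,250,180)
print(a,ra,b,rb)
p,e=tri(t,a,s,b); print('tab',toC(p).round(1),e*1000)
T=lambda x,y:(225+x/5.5,130+y/5.5); S=lambda x,y:(190+x/6.5,120+y/6.5)
def show(n,a,b):
    p,e=tri(t,a,s,b); print(n,toC(p).round(1),round(e*1000,1))
show('bar left',T(521,312),S(183,303)) 
for n,p in dict(tab=(-80.8,0,250.4),bar0=(-60.6,0,237.3),barL=(-60.6,20,237.3),barR=(-60.6,-20,237.3),keeptop=(-67,0,179),end=(26,0,252)).items():
    a=proj(t,toW(p))[0];b=proj(s,toW(p))[0]
    print(n,'top',((a-[225,130])*5.5).round(),'scene',((b-[190,120])*6.5).round())
# flap front top edge in top view: 
for u in [(403,20),(560,520)]: print('flap edge',toC(onz(t,*T(*u),.150)).round(1))
```

```text
pics/t3.png 298 317 341 163 182
pics/s3.png 91 218 237 161 168
(np.float64(328.5738255033557), np.float64(172.54026845637583)) ((328.4794616699219, 172.44522094726562), (13.10860824584961, 23.759353637695312), 69.44395446777344) (np.float64(227.41758241758242), np.float64(163.97802197802199)) ((227.65003967285156, 164.05001831054688), (19.60611915588379, 6.008327484130859), 18.43494987487793)
tab [-78.1   0.7 253.8] 1.139105822295467
bar left [-61.9  17.9 239.9] 2.4
tab top [575. 230.] scene [241. 307.]
bar0 top [499. 258.] scene [270. 318.]
barL top [520. 325.] scene [182. 309.]
barR top [478. 193.] scene [359. 327.]
keeptop top [490. 287.] scene [273. 559.]
end top [208. 335.] scene [366. 100.]
flap edge [-71.8 -97.7 150. ]
flap edge [-71.2  74.9 150. ]
```

```bash
cat >> h.py <<'E'
O=O-.0015*X
E
python3 -c "
from h import *
plan((-83,0,325))"
```

```text
t 6.18 TCP chest [-159.8   88.1  318.8] tool shift [76.9 88.  -5.7] chest delta [ 76.8 -88.1   6.2] twist(+) -0.1 tilt 0.74 F [-0.3 -0.6  0.7] w 0.502
```

>>> drive_tool:
  steps:
    - [[20, 22, 0], 0]
    - [[20, 22, 0], 0]
    - [[20, 22, 0], 0]
    - [[16, 22, 0], 0]
    - [[0, 0, 0], 0]
    - [[0, 0, 0], 0]
    - [[0, 0, 0], 0]

```text
time: 6.77
tool_pos: [0.5928, -0.0341, 0.309]
tcp_rot: [-1.871, -2.521, 0.002]
wrist_force: [1.0, 0.4, 0.5]
width: 0.503
```

```bash
python3 -c "
from h import *
plan((-83,0,234.5))
a=bot.read_camera('wrist');cv2.imwrite('pics/w4.png',a[:,:,::-1]);c=cam('wrist')
print(proj(c,[toW((-83.5,0,253.5)),toW((-60,0,238.5)),toW((-60,20,238.5))]))"
```

```text
t 6.77 TCP chest [-81.8   3.8 309. ] tool shift [-1.2  4.  74.5] chest delta [ -1.2  -3.8 -74.5] twist(+) -0.0 tilt 0.15 F [ 0.1 -1.   0.5] w 0.503
[[265.91582463 205.58438167]
 [265.62856193 168.1735841 ]
 [238.42305035 168.239795  ]]
```

View pics/w4.png

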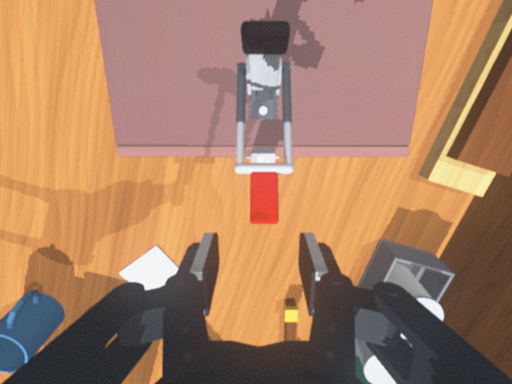

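The wrist view puts the bar at v≈169, u≈264, within about 1 mm of the prediction, and the tab is centred at (264,197). I'll lower onto the tab.

>>> drive_tool:
  steps:
    - [[-1.5, 3, 5], 0]
    - [[0, 0, 12], 0]
    - [[0, 0, 15], 0]
    - [[0, 0, 15], 0]
    - [[0, 0, 15], 0]
    - [[0, 0, 12.5], 0]
    - [[0, 0, 0], 0]
    - [[0, 0, 0], 0]

```text
time: 7.48
tool_pos: [0.5958, -0.0352, 0.2343]
tcp_rot: [-1.873, -2.519, 0.002]
wrist_force: [0.9, -0.4, 0.6]
width: 0.499
```

```bash
python3 -c "
from h import *
plan((-83,0.8,234.5))
a=bot.read_camera('scene');zoom(a,160,80,140,105,5.5,'pics/zs5.png')"
```

```text
t 7.48 TCP chest [-83.8   1.2 234.3] tool shift [ 0.8  0.4 -0.2] chest delta [ 0.8 -0.4  0.2] twist(+) -0.1 tilt 0.16 F [-0.6 -0.7  0.6] w 0.499
```

View pics/zs5.png

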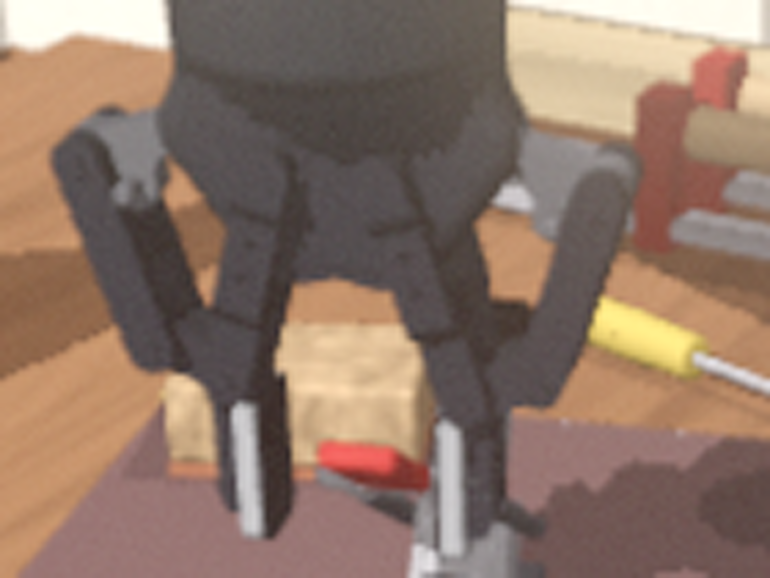

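The tab at (370,463) lies between the pads at mid height. Closing now.

>>> drive_tool:
  steps:
    - [[0, 0, 0], 0]
    - [[0, 0, 0], 0]
    - [[0, 0, 0], 0]
    - [[0, 0, 0], 0]
    - [[0, 0, 0], 0]
    - [[0, 0, 0], 0]
  jaw: 0
  force: 35

```text
time: 8.03
tool_pos: [0.5973, -0.0353, 0.2366]
tcp_rot: [1.873, 2.521, 0.001]
wrist_force: [1.2, -1.9, 1.8]
width: 0.225
```

```bash
cat > kin.py <<'E'
import numpy as np
# chest frame mm: axle on 22 circle about (0,172); given bar & grip distance g from axle
def fromq(q,beta,g):  # beta: loop elevation above level toward -x
    ax=np.array([22*np.cos(q-.3),172+22*np.sin(q-.3)])
    u=np.array([-np.cos(beta),np.sin(beta)])
    return ax,ax+88*u,ax+g*u
def solve(P,g):
    # both solutions q for grip point P
    out=[]
    d=np.array(P)-[0,172]; D=np.hypot(*d); a=np.arctan2(d[1],d[0])
    c=(D*D+22**2-g*g)/(2*D*22)
    if abs(c)>1: return out
    for s in (1,-1):
        phi=a+s*np.arccos(c); ax=22*np.array([np.cos(phi),np.sin(phi)])+[0,172]
        u=(np.array(P)-ax)/g; out.append((round(((phi+.3)+np.pi)%(2*np.pi)-np.pi,2),round(np.arctan2(u[1],-u[0]),2),(ax+88*u).round(1)))
    return out
if __name__=="__main__":
    g=88+26
    for bar in [(-60,238.5),(-80,225),(-84,210),(-86,192),(-88,178),(-86,166),(-80,164),(-71,163)]:
        # need ax: intersect
        for (q,b,_) in solve(bar,88):
            if 0.3<q<2.4:
                ax,bb,gp=fromq(q,b,g); print(bar,'q',q,'beta',b,'grip',gp.round(1))
E
python3 kin.py; python3 -c "
from h import *
plan((-83,0.8,234.5))"
```

```text
(-60, 238.5) q 1.23 beta 0.59 grip [-81.6 253.1]
(-80, 225) q 1.77 beta 0.36 grip [-104.5  234. ]
(-84, 210) q 1.76 beta 0.18 grip [-109.7  214.3]
(-86, 192) q 1.78 beta -0.02 grip [-112.   191.6]
(-88, 178) q 1.94 beta -0.18 grip [-113.7  173.5]
(-86, 166) q 1.99 beta -0.32 grip [-110.8  158. ]
(-80, 164) q 1.74 beta -0.35 grip [-104.2  154.7]
(-71, 163) q 1.25 beta -0.31 grip [-95.8 155.1]
t 8.03 TCP chest [-8.420e+01 -2.000e-01  2.366e+02] tool shift [ 1.2 -1.   2.1] chest delta [ 1.2  1.  -2.1] twist(+) -0.1 tilt 0.09 F [-2.1 -0.6  1.8] w 0.225
```

Run:
```python
from kin import *
g=118
for bar in [(-60,238.5),(-71,233),(-80,225),(-85,210),(-88,194),(-89,178),(-88,166),(-80,164),(-71,163)]:
    for (q,b,_) in solve(bar,88):
        if 0.3<q<2.4:
            ax,bb,gp=fromq(q,b,g); print(bar,'q',q,'beta',b,'TCP',(gp-[0,19]).round(1))
```

```text
(-60, 238.5) q 1.23 beta 0.59 TCP [-84.9 236.3]
(-71, 233) q 1.53 beta 0.47 TCP [-97.9 227.2]
(-80, 225) q 1.77 beta 0.36 TCP [-108.2  216.5]
(-85, 210) q 1.8 beta 0.18 TCP [-114.5  196.1]
(-88, 194) q 1.87 beta 0.0 TCP [-118.  175.]
(-89, 178) q 1.98 beta -0.18 TCP [-118.5  153.7]
(-88, 166) q 2.07 beta -0.32 TCP [-116.4  137.4]
(-80, 164) q 1.74 beta -0.35 TCP [-108.   134.4]
(-71, 163) q 1.25 beta -0.31 TCP [-99.6 134.9]
```

>>> drive_tool:
  steps:
    - [[-4.5, 0, 3], 0]
    - [[-4.5, 0, 3], 0]
    - [[-4, 0, 3], 0]
    - [[-3.5, 0, 3.5], 0]
    - [[-3.5, 0, 3.5], 0]
    - [[-3.5, 0, 3.5], 0]
    - [[0, 0, 0], 0]
    - [[0, 0, 0], 0]

```text
time: 8.7
tool_pos: [0.6033, -0.0572, 0.2154]
tcp_rot: [-1.873, -2.52, 0.0]
wrist_force: [-0.5, 4.4, 0.2]
width: 0.223
```

```bash
python3 -c "
from h import *
plan((-108,0.8,216.5))
a=bot.read_camera('scene');zoom(a,160,80,140,105,5.5,'pics/zs6.png')
a=bot.read_camera('wrist');zoom(a,150,0,220,300,2,'pics/zw6.png')"
```

```text
t 8.7 TCP chest [-107.     0.4  215.4] tool shift [-1.  -0.4 -1.1] chest delta [-1.   0.4  1.1] twist(+) -0.1 tilt 0.09 F [ 4.4 -0.8  0.2] w 0.223
```

View pics/zs6.png

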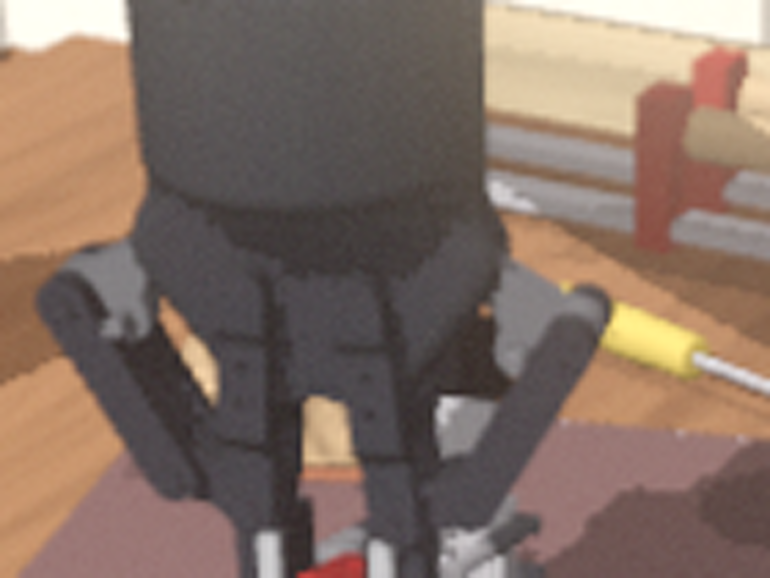

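View pics/zw6.png

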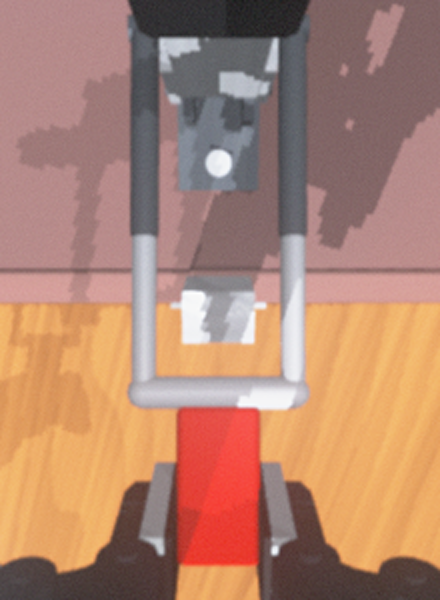

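```bash
cat >> h.py <<'E'
def barwrist(u,v):
    c=cam('wrist'); o,d=ray(c,u,v); o=toC(o); d=C.T@d
    # project to plane xz
    st=bot.read_state(); g=toC(st['tool_pos'])+[0,0,19]
    from kin import solve
    print('cam',o.round(1),'grip',g.round(1),'kin',[k for k in solve((g[0],g[2]),118)])
    for z in (150,160,165,170,180,190,200,210,220,230): 
        p=o+d*(z-o[2])/d[2]; print(z,p.round(1), 'dist to grip',round(float(np.hypot(p[0]-g[0],z-g[2])),1))
E
python3 -c "
from h import *
barwrist(150+109,393/2)
c=cam('wrist');print(toC(onz(c,150+109,344/2,.176)))
print(toC(onz(c,150+109,303/2,.150)))"
```

```text
cam [-26.9   1.2 358. ] grip [-107.1    0.3  235. ] kin [(np.float64(-2.18), np.float64(0.71), array([-84.3, 215.6])), (np.float64(1.71), np.float64(0.36), array([-79. , 224.5]))]
150 [-105.2    1.2  150. ] dist to grip 85.1
160 [-101.5    1.2  160. ] dist to grip 75.3
165 [-99.6   1.2 165. ] dist to grip 70.4
170 [-97.7   1.2 170. ] dist to grip 65.7
180 [-93.9   1.2 180. ] dist to grip 56.6
190 [-90.2   1.2 190. ] dist to grip 48.1
200 [-86.4   1.2 200. ] dist to grip 40.7
210 [-82.6   1.2 210. ] dist to grip 35.0
220 [-78.9   1.2 220. ] dist to grip 32.0
230 [-75.1   1.2 230. ] dist to grip 32.4
[-78.92084645   1.13318438 176.        ]
[-71.32672763   1.08741536 150.        ]
```

```bash
cat >> h.py <<'E'
O=O-.0015*X
E
python3 - <<'E'
from kin import *
from h import *
plan((0,0,0))
barwrist(150+109,393/2)
for g in (116,119):
  for bar in [(-80,225),(-85,210),(-87,194),(-87,178),(-86,164),(-78,162),(-71,162)]:
    for (q,b,_) in solve(bar,88):
        if 0.3<q<2.4:
            ax,bb,gp=fromq(q,b,g); print(g,bar,'q',q,'beta',b,'TCP',(gp-[0,19]).round(1))
E
```

```text
t 8.8 TCP chest [-105.6    0.3  216. ] tool shift [105.5   0.3 216.1] chest delta [ 105.6   -0.3 -216. ] twist(+) -0.1 tilt 0.04 F [ 3.7 -0.6 -0.2] w 0.223
cam [-25.4   1.2 358. ] grip [-105.6    0.3  235. ] kin [(np.float64(-2.13), np.float64(0.72), array([-83. , 215.3])), (np.float64(1.65), np.float64(0.36), array([-77.5, 224.5]))]
150 [-103.7    1.2  150. ] dist to grip 85.1
160 [-100.     1.2  160. ] dist to grip 75.3
165 [-98.1   1.2 165. ] dist to grip 70.4
170 [-96.2   1.2 170. ] dist to grip 65.7
180 [-92.4   1.2 180. ] dist to grip 56.6
190 [-88.7   1.2 190. ] dist to grip 48.1
200 [-84.9   1.2 200. ] dist to grip 40.7
210 [-81.1   1.2 210. ] dist to grip 35.0
220 [-77.4   1.2 220. ] dist to grip 32.0
230 [-73.6   1.2 230. ] dist to grip 32.4
116 (-80, 225) q 1.77 beta 0.36 TCP [-106.4  215.8]
116 (-85, 210) q 1.8 beta 0.18 TCP [-112.6  195.7]
116 (-87, 194) q 1.83 beta 0.0 TCP [-115.1  175. ]
116 (-87, 178) q 1.89 beta -0.18 TCP [-114.5  154.2]
116 (-86, 164) q 2.02 beta -0.35 TCP [-112.2  135. ]
116 (-78, 162) q 1.68 beta -0.37 TCP [-104.   132.7]
116 (-71, 162) q 1.27 beta -0.33 TCP [-97.3 133.6]
119 (-80, 225) q 1.77 beta 0.36 TCP [-109.2  216.8]
119 (-85, 210) q 1.8 beta 0.18 TCP [-115.5  196.2]
119 (-87, 194) q 1.83 beta 0.0 TCP [-118.1  175. ]
119 (-87, 178) q 1.89 beta -0.18 TCP [-117.5  153.7]
119 (-86, 164) q 2.02 beta -0.35 TCP [-115.1  134. ]
119 (-78, 162) q 1.68 beta -0.37 TCP [-106.8  131.6]
119 (-71, 162) q 1.27 beta -0.33 TCP [-100.1  132.6]
```

>>> drive_tool:
  steps:
    - [[-3, 0, 4], 0]
    - [[-3, 0, 4], 0]
    - [[-3, 0, 4], 0]
    - [[-3, 0, 4], 0]
    - [[-1, 0, 5], 0]
    - [[-1, 0, 5], 0]
    - [[-1, 0, 5], 0]
    - [[0, 0, 0], 0]

```text
time: 9.47
tool_pos: [0.6082, -0.0731, 0.1844]
tcp_rot: [1.873, 2.52, -0.002]
wrist_force: [1.0, -1.1, 1.1]
width: 0.225
```

>>> drive_tool:
  steps:
    - [[0, 0, 0], 0]
    - [[0, 0, 0], 0]
    - [[0, 0, 0], 0]

```text
time: 9.72
tool_pos: [0.6084, -0.0726, 0.1858]
tcp_rot: [1.872, 2.521, -0.001]
wrist_force: [0.1, -3.1, 1.7]
width: 0.221
```

```bash
python3 -c "
from h import *
plan((-118,0.8,175))
a=bot.read_camera('wrist');zoom(a,150,0,220,300,2,'pics/zw7.png')"
```

```text
t 9.72 TCP chest [-121.7    0.   185.8] tool shift [ 3.7 -0.8 10.8] chest delta [  3.7   0.8 -10.8] twist(+) -0.1 tilt 0.11 F [-3.   0.8  1.7] w 0.221
```

View pics/zw7.png

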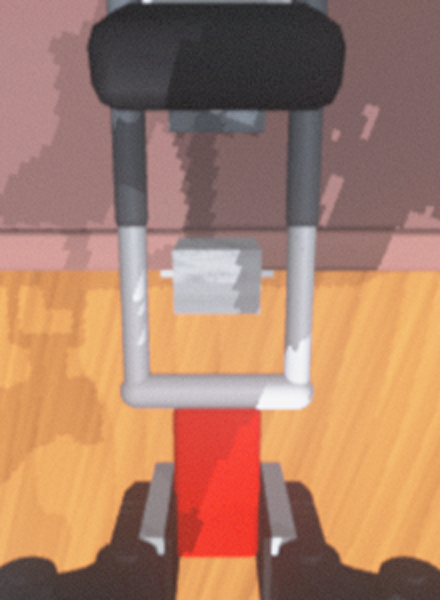

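```bash
python3 -c "
from h import *
barwrist(150+108.5,391/2)
c=cam('wrist');print('lip',toC(onz(c,150+109,313/2,.176)),'edge',toC(onz(c,150+109,270/2,.150)))"
```

```text
cam [-41.2   1.1 327.7] grip [-121.7    0.   204.8] kin [(np.float64(-1.99), np.float64(0.43), array([-94.4, 192.3])), (np.float64(2.06), np.float64(0.1), array([-91.8, 202. ]))]
150 [-107.8    1.1  150. ] dist to grip 56.6
160 [-104.1    1.1  160. ] dist to grip 48.2
165 [-102.2    1.1  165. ] dist to grip 44.3
170 [-100.3    1.1  170. ] dist to grip 40.9
180 [-96.6   1.1 180. ] dist to grip 35.3
190 [-92.8   1.1 190. ] dist to grip 32.4
200 [-89.1   1.1 200. ] dist to grip 32.9
210 [-85.3   1.1 210. ] dist to grip 36.7
220 [-81.6   1.1 220. ] dist to grip 42.9
230 [-77.8   1.1 230. ] dist to grip 50.5
lip [-76.53540542   0.78802656 176.        ] edge [-69.58442726   0.7083361  150.        ]
```

>>> drive_tool:
  steps:
    - [[0, 0, 5], 0]
    - [[0, 0, 6], 0]
    - [[0.5, 0, 6], 0]
    - [[0.5, 0, 6], 0]
    - [[0.5, 0, 6], 0]
    - [[0, 0, 0], 0]
    - [[0, 0, 0], 0]

```text
time: 10.35
tool_pos: [0.6071, -0.0696, 0.1553]
tcp_rot: [-1.872, -2.521, -0.0]
wrist_force: [0.7, -0.5, 0.8]
width: 0.224
```

```bash
python3 -c "
from h import *
plan((-116.5,0.8,134))
a=bot.read_camera('wrist');zoom(a,150,0,220,300,2,'pics/zw8.png')
a=bot.read_camera('scene');zoom(a,170,130,140,105,5.5,'pics/zs8.png')"
```

```text
t 10.35 TCP chest [-118.5    0.4  155.3] tool shift [ 1.9 -0.4 21.3] chest delta [  2.    0.4 -21.3] twist(+) -0.1 tilt 0.11 F [-0.7 -0.5  0.8] w 0.224
```

View pics/zw8.png

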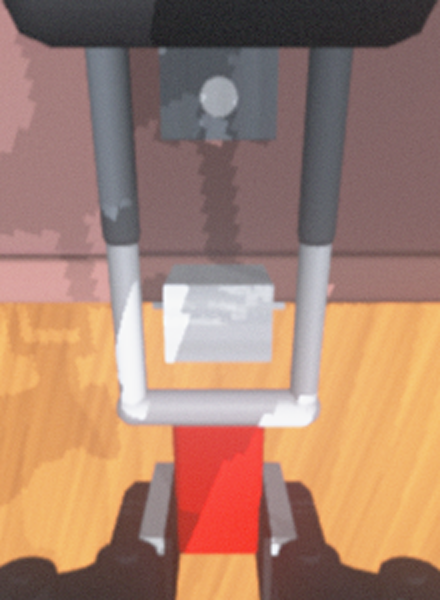

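View pics/zs8.png

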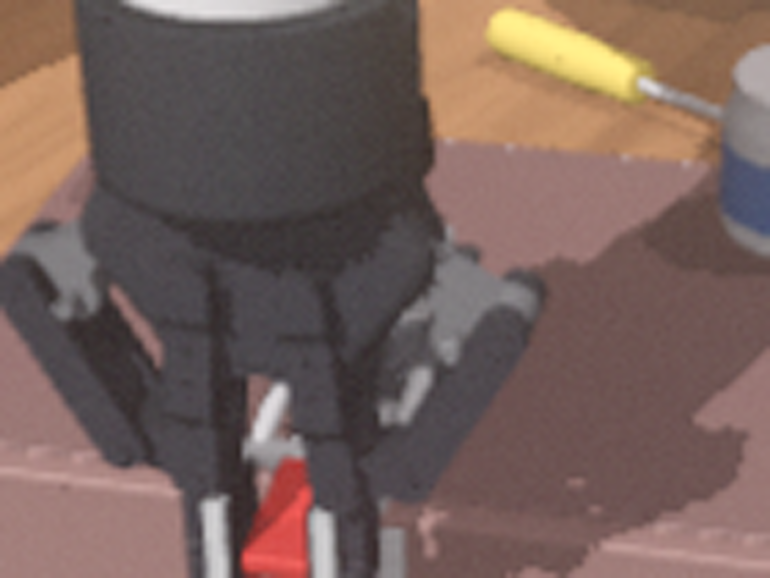

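```bash
python3 -c "
from h import *
barwrist(150+109,407/2)
c=cam('wrist');print('lip',toC(onz(c,150+109,361/2,.176)),'edge',toC(onz(c,150+109,301/2,.150)))"
```

```text
cam [-38.5   1.2 298. ] grip [-118.5    0.4  174.9] kin [(np.float64(-1.41), np.float64(0.21), array([-89.2, 168.6])), (np.float64(1.96), np.float64(-0.16), array([-88.9, 179.8]))]
150 [-98.    1.2 150. ] dist to grip 32.3
160 [-94.    1.2 160. ] dist to grip 28.7
165 [-91.9   1.2 165. ] dist to grip 28.4
170 [-89.9   1.2 170. ] dist to grip 29.0
180 [-85.9   1.2 180. ] dist to grip 33.0
190 [-81.9   1.2 190. ] dist to grip 39.6
200 [-77.9   1.2 200. ] dist to grip 47.8
210 [-73.8   1.2 210. ] dist to grip 56.8
220 [-69.8   1.2 220. ] dist to grip 66.3
230 [-65.8   1.2 230. ] dist to grip 76.2
lip [-76.95211875   1.18883538 176.        ] edge [-69.39094604   1.14796129 150.        ]
```

>>> drive_tool:
  steps:
    - [[0, 0, 4], 0]
    - [[0.5, 0, 4], 0]
    - [[0.5, 0, 4], 0]
    - [[0.5, 0, 4], 0]
    - [[0.5, 0, 4], 0]
    - [[0, 0, 2], 0]
    - [[0, 0, 0], 0]
    - [[0, 0, 0], 0]

```text
time: 11.12
tool_pos: [0.6068, -0.0683, 0.134]
tcp_rot: [-1.873, -2.522, 0.0]
wrist_force: [0.3, -0.2, 0.8]
width: 0.222
```

```bash
python3 -c "
from h import *
plan((-104,0.8,134))
a=bot.read_camera('wrist');zoom(a,150,0,220,300,2,'pics/zw9.png')
a=bot.read_camera('scene');zoom(a,170,150,140,105,5.5,'pics/zs9.png')"
```

```text
t 11.12 TCP chest [-117.1    0.3  134. ] tool shift [13.1 -0.5 -0. ] chest delta [13.1  0.5  0. ] twist(+) -0.1 tilt 0.03 F [-0.2 -0.2  0.8] w 0.222
```

View pics/zw9.png

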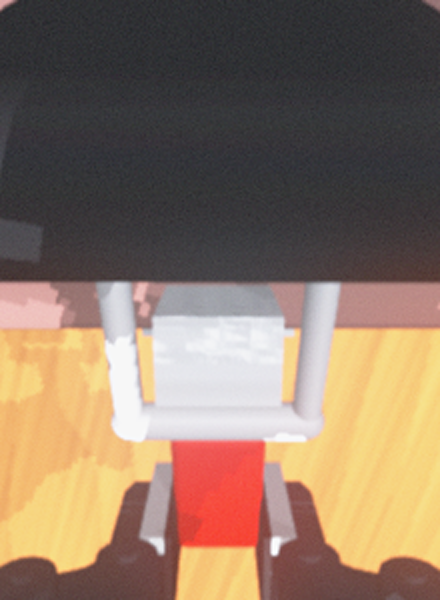

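View pics/zs9.png

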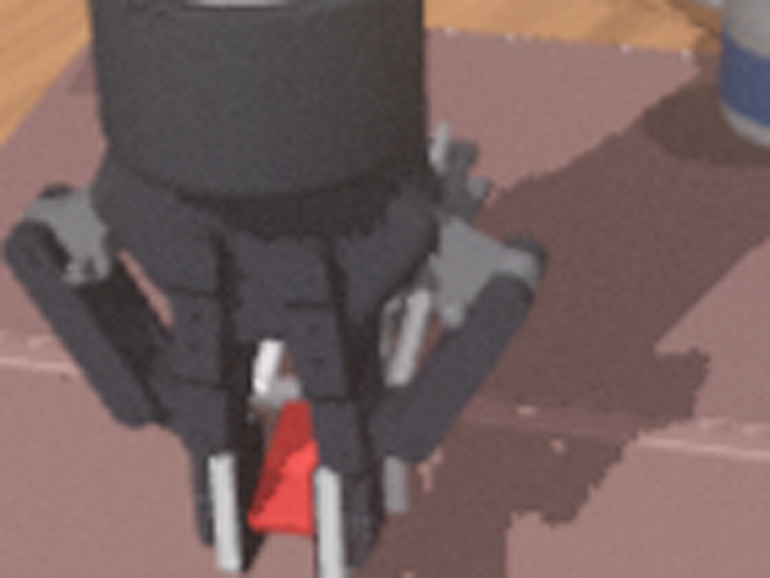

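```bash
python3 -c "
from h import *
barwrist(150+108.5,423/2)
c=cam('wrist');print('lip',toC(onz(c,150+109,406/2,.176)),'edge',toC(onz(c,150+109,327/2,.150)))"
```

```text
cam [-37.    1.2 276.2] grip [-117.2    0.3  153.3] kin [(np.float64(-1.24), np.float64(0.03), array([-87.2, 152.4])), (np.float64(2.15), np.float64(-0.34), array([-88.9, 163.4]))]
150 [-91.9   1.4 150. ] dist to grip 25.5
160 [-87.5   1.4 160. ] dist to grip 30.4
165 [-85.3   1.4 165. ] dist to grip 33.9
170 [-83.2   1.4 170. ] dist to grip 37.9
180 [-78.8   1.4 180. ] dist to grip 46.8
190 [-74.5   1.3 190. ] dist to grip 56.3
200 [-70.1   1.3 200. ] dist to grip 66.3
210 [-65.8   1.3 210. ] dist to grip 76.6
220 [-61.4   1.3 220. ] dist to grip 87.0
230 [-57.1   1.3 230. ] dist to grip 97.5
lip [-77.23319528   1.16677924 176.        ] edge [-69.24580775   1.11151529 150.        ]
```

>>> drive_tool:
  steps:
    - [[2.5, 0, 0.8], 0]
    - [[2.5, 0, 0.7], 0]
    - [[2.5, 0, 0.5], 0]
    - [[2.5, 0, 0], 0]
    - [[2, 0, -0.5], 0]
    - [[1, 0, -0.5], 0]
    - [[0, 0, 0], 0]
    - [[0, 0, 0], 0]

```text
time: 11.88
tool_pos: [0.6031, -0.0557, 0.1332]
tcp_rot: [-1.873, -2.522, -0.0]
wrist_force: [1.7, -3.1, -0.6]
width: 0.225
```

```bash
python3 -c "
from h import *
plan((-101,0.8,133))
a=bot.read_camera('wrist');zoom(a,150,0,220,300,2,'pics/zw10.png')
a=bot.read_camera('scene');zoom(a,170,150,140,105,5.5,'pics/zs10.png')"
```

```text
t 11.88 TCP chest [-104.     0.2  133.2] tool shift [ 3.  -0.6  0.2] chest delta [ 3.   0.6 -0.2] twist(+) -0.1 tilt 0.02 F [-3.5 -0.8 -0.6] w 0.225
```

View pics/zw10.png

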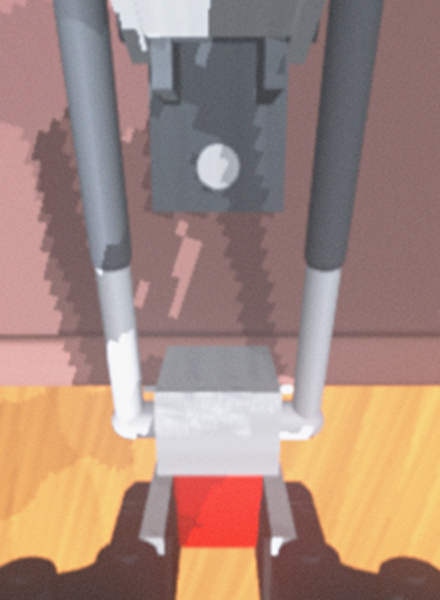

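View pics/zs10.png

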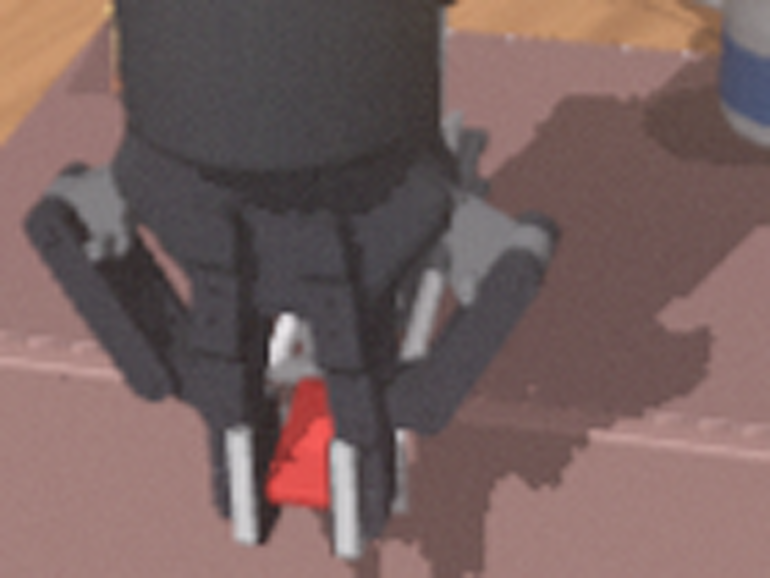

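```bash
python3 -c "
from h import *
barwrist(150+110,427/2)
c=cam('wrist');print('lip',toC(onz(c,150+109,475/2,.173)),'edge',toC(onz(c,150+109,385/2,.150)))"
```

```text
cam [-23.8   1.2 275.1] grip [-104.     0.3  152.1] kin [(np.float64(-0.58), np.float64(-0.02), array([-74. , 152.9])), (np.float64(1.56), np.float64(-0.35), array([-75.8, 162.5]))]
150 [-79.1   0.7 150. ] dist to grip 24.9
160 [-74.7   0.7 160. ] dist to grip 30.3
165 [-72.5   0.7 165. ] dist to grip 34.0
170 [-70.3   0.7 170. ] dist to grip 38.1
180 [-65.9   0.8 180. ] dist to grip 47.2
190 [-61.5   0.8 190. ] dist to grip 56.9
200 [-57.    0.9 200. ] dist to grip 67.0
210 [-52.6   0.9 210. ] dist to grip 77.4
220 [-48.2   1.  220. ] dist to grip 87.8
230 [-43.8   1.  230. ] dist to grip 98.4
lip [-78.94773827   1.15380665 173.        ] edge [-68.99032492   1.09653218 150.        ]
```

>>> drive_tool:
  steps:
    - [[1, 0, 0], 0]
    - [[1, 0, 0], 0]
    - [[0.5, 0, 0], 0]
    - [[0, 0, 0], 0]
    - [[0, 0, 0], 0]

```text
time: 12.4
tool_pos: [0.6029, -0.055, 0.1333]
tcp_rot: [1.872, 2.52, -0.002]
wrist_force: [2.4, -8.0, -2.5]
width: 0.221
```

```bash
python3 -c "
from h import *
plan((-101,0.8,133))
a=bot.read_camera('wrist');zoom(a,150,0,220,300,2,'pics/zw11.png')"
```

```text
t 12.4 TCP chest [-103.3    0.2  133.3] tool shift [ 2.3 -0.6  0.3] chest delta [ 2.3  0.6 -0.3] twist(+) -0.1 tilt 0.16 F [-8.4  0.  -2.5] w 0.221
```

View pics/zw11.png

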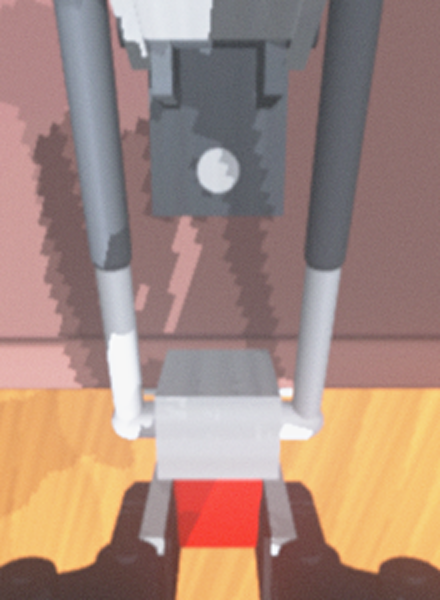

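The bar is hooked: it's hidden under the lip in the wrist view, and contact force is 8 N. I'll release the tab and back away.

>>> drive_tool:
  steps:
    - [[-0.5, 0, 0], 0]
    - [[-1, 0, 0], 0]
    - [[0, 0, 0], 0]
    - [[0, 0, 0], 0]
  jaw: 0.5

```text
time: 12.78
tool_pos: [0.6026, -0.0544, 0.1331]
tcp_rot: [-1.873, -2.521, -0.0]
wrist_force: [-0.1, -0.1, 0.3]
width: 0.499
```

>>> drive_tool:
  steps:
    - [[-10, 0, 0], 0]
    - [[-15, 0, 0], 0]
    - [[-20, 0, 0], 0]
    - [[0, 0, -10], 0]
    - [[0, 0, -25], 0]
    - [[0, 0, -35], 0]
    - [[0, 0, -35], 0]
    - [[0, 0, -10], 0]

```text
time: 13.45
tool_pos: [0.6192, -0.0995, 0.2557]
tcp_rot: [1.869, 2.514, 0.007]
wrist_force: [1.3, -1.4, 1.0]
width: 0.504
```

```bash
python3 -c "
from h import *
plan((-50,0.8,240))
a=bot.read_camera('scene');b=bot.read_camera('top');w=bot.read_camera('wrist')
zoom(a,170,130,160,120,5,'pics/zs12.png');zoom(b,225,130,140,100,5.5,'pics/zt12.png');cv2.imwrite('pics/w12.png',w[:,:,::-1])"
```

```text
t 13.45 TCP chest [-150.6   -2.4  255.7] tool shift [100.7  -3.6  15.2] chest delta [100.6   3.2 -15.7] twist(+) -0.1 tilt 0.58 F [-1.7 -0.9  1. ] w 0.504
```

View pics/zs12.png

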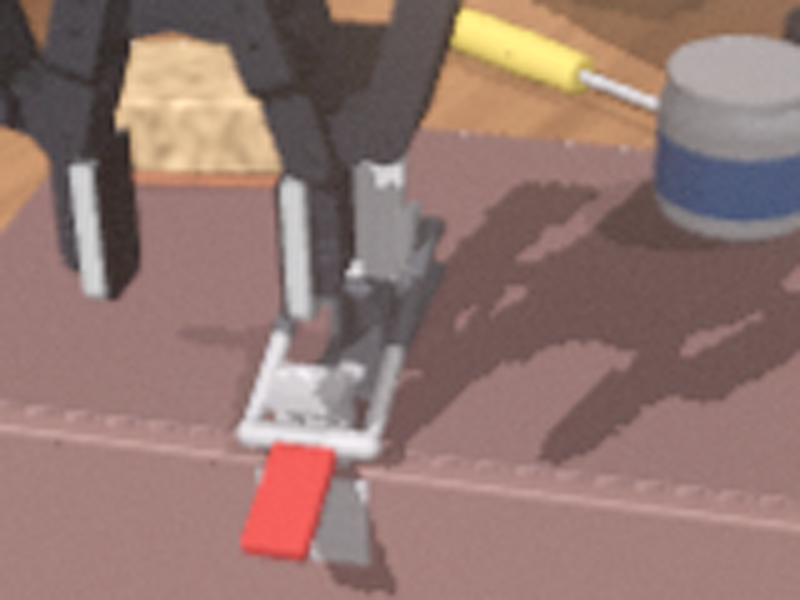

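View pics/zt12.png

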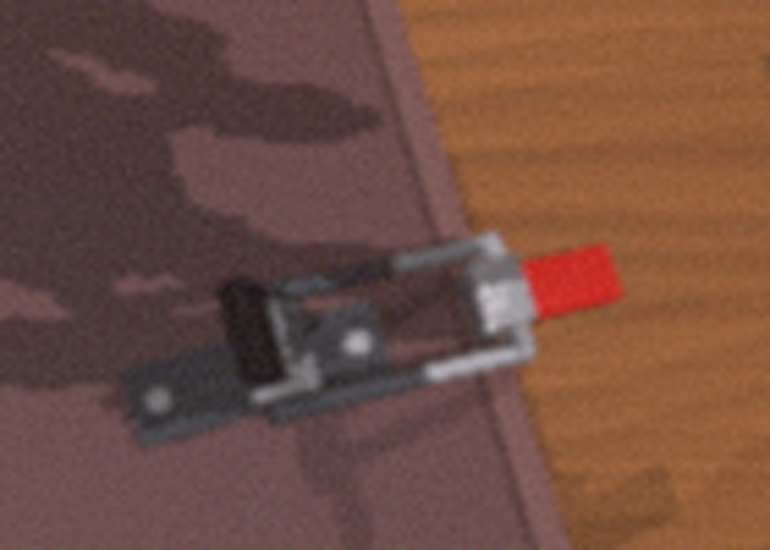

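View pics/w12.png

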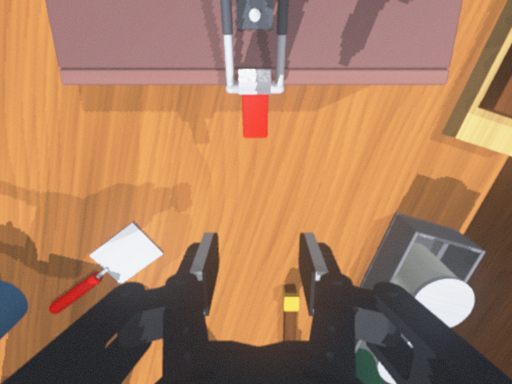

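The bar sits in front of the keeper under its lip, and the lever is nearly upright (black end at (250,330) in the top zoom). I'll close the fingers and go to the lever.

>>> drive_tool:
  steps:
    - [[0, 0, -10], 0]
    - [[20, 0, -4], 0]
    - [[25, -1, 0], 0]
    - [[25, -1, 0], 0]
    - [[20, 0, 0], 0]
    - [[10, 0, 0], 0]
    - [[0, 0, 0], 0]
    - [[0, 0, 0], 0]
  jaw: 0

```text
time: 14.27
tool_pos: [0.5847, -0.003, 0.2612]
tcp_rot: [-1.871, -2.522, 0.002]
wrist_force: [0.3, -0.4, 0.5]
width: 0.003
```

```bash
python3 -c "
from h import *
plan((-30,0.8,240))
t=cam('top');print('end',toC(onz(t,225+250/5.5,130+330/5.5,.256)))
w=bot.read_camera('wrist');cv2.imwrite('pics/w13.png',w[:,:,::-1])"
```

```text
t 14.27 TCP chest [-48.2   2.5 261.2] tool shift [18.2  1.8 21.2] chest delta [ 18.2  -1.7 -21.2] twist(+) -0.0 tilt 0.11 F [-0.5 -0.1  0.5] w 0.003
end [ 17.77231847   2.45075696 256.        ]
```

View pics/w13.png

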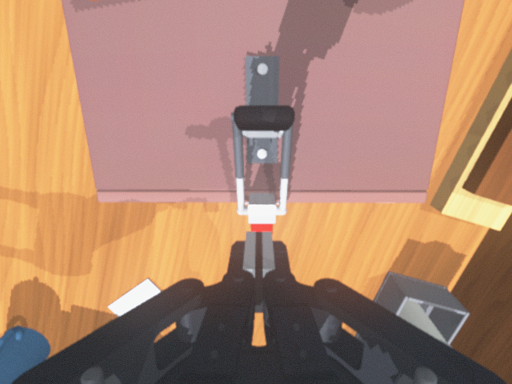

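```bash
python3 -c "
import numpy as np
for q in (1.36,1.2,1,.8,.6,.4,.2,0):
    for r in (72,):
        print(q,(r*np.cos(q)-9*np.sin(q)-12).round(1),(172+r*np.sin(q)+9*np.cos(q)).round(1))"
```

```text
1.36 -5.7 244.3
1.2 5.7 242.4
1 19.3 237.4
0.8 31.7 229.9
0.6 42.3 220.1
0.4 50.8 208.3
0.2 56.8 195.1
0 60.0 181.0
```

>>> drive_tool:
  steps:
    - [[5, 1, 8], 0]
    - [[5, 1, 8], 0]
    - [[8, 0, 4], 0]
    - [[8, 0, 0], 0]
    - [[8, 0, 0], 0]
    - [[0, 0, 0], 0]
    - [[0, 0, 0], 0]

```text
time: 14.9
tool_pos: [0.5773, 0.0308, 0.2427]
tcp_rot: [1.871, 2.523, 0.0]
wrist_force: [0.7, 0.2, -0.3]
width: 0.004
```

```bash
python3 -c "
from h import *
plan((-6,0.8,242))"
```

```text
t 14.9 TCP chest [-1.370e+01 -2.000e-01  2.427e+02] tool shift [ 7.7 -1.   0.7] chest delta [ 7.7  1.  -0.7] twist(+) 0.0 tilt 0.05 F [-0.  -0.7 -0.3] w 0.004
```

>>> drive_tool:
  steps:
    - [[5, 0, 0], 0]
    - [[5, 0, 0], 0]
    - [[5, 0, 0], 0]
    - [[5, 0, 1], 0]
    - [[5, 0, 1.5], 0]
    - [[5, 0, 2], 0]
    - [[0, 0, 0], 0]
    - [[0, 0, 0], 0]

```text
time: 15.57
tool_pos: [0.5682, 0.0594, 0.2375]
tcp_rot: [-1.872, -2.522, 0.0]
wrist_force: [0.0, -0.1, -0.5]
width: -0.003
```

```bash
python3 -c "
from h import *
plan((19.3,0.8,237.4))
w=bot.read_camera('wrist');cv2.imwrite('pics/w14.png',w[:,:,::-1])
a=bot.read_camera('scene');zoom(a,170,80,160,120,5,'pics/zs14.png')"
```

```text
t 15.57 TCP chest [1.620e+01 2.000e-01 2.375e+02] tool shift [ 3.1 -0.6  0.1] chest delta [ 3.1  0.6 -0.1] twist(+) -0.0 tilt 0.03 F [-0.1 -0.  -0.5] w -0.003
```

View pics/w14.png

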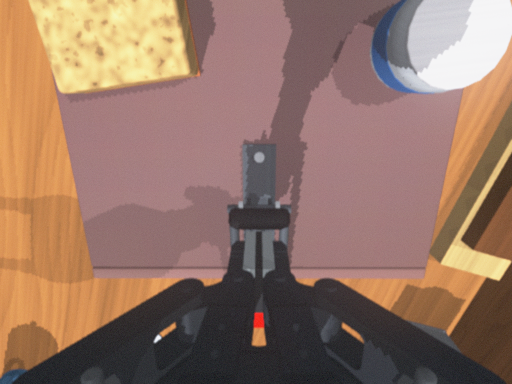

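View pics/zs14.png

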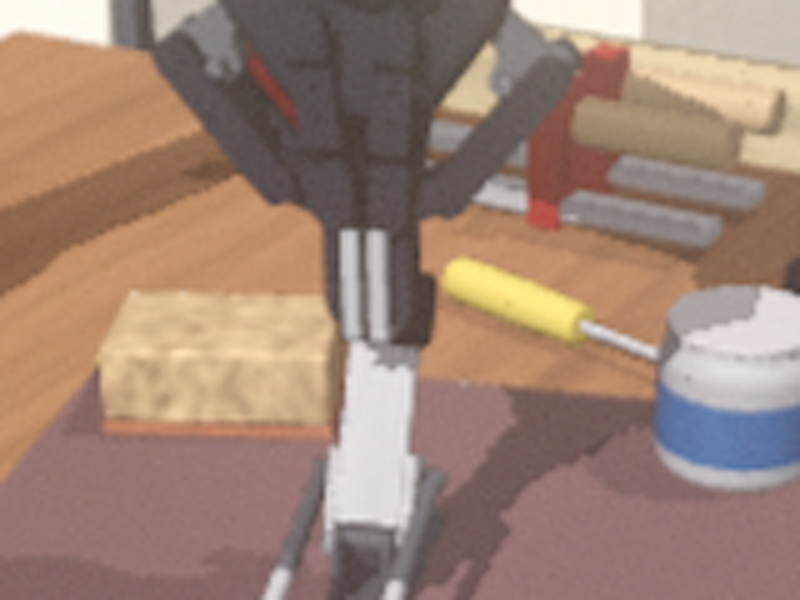

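The fingertips sit against the black end at about (258,218) in the wrist view, and the lever follows. I'll continue along the arc.

>>> drive_tool:
  steps:
    - [[5, 0, 2], 0]
    - [[5, 0, 2.5], 0]
    - [[5, 0, 3.5], 0]
    - [[4, 0, 3.5], 0]
    - [[4, 0, 3.5], 0]
    - [[3.5, 0, 4], 0]
    - [[0, 0, 0], 0]

```text
time: 16.25
tool_pos: [0.5602, 0.0853, 0.2177]
tcp_rot: [-1.872, -2.522, 0.0]
wrist_force: [-0.5, 0.3, 0.7]
width: 0.0
```

```bash
python3 -c "
from h import *
plan((42.3,0.8,220))
w=bot.read_camera('wrist');cv2.imwrite('pics/w15.png',w[:,:,::-1])
a=bot.read_camera('scene');zoom(a,170,80,160,120,5,'pics/zs15.png')"
```

```text
t 16.25 TCP chest [ 43.3   0.3 217.7] tool shift [-1.  -0.5 -2.3] chest delta [-1.   0.5  2.3] twist(+) -0.0 tilt 0.07 F [0.4 0.4 0.7] w 0.0
```

View pics/w15.png

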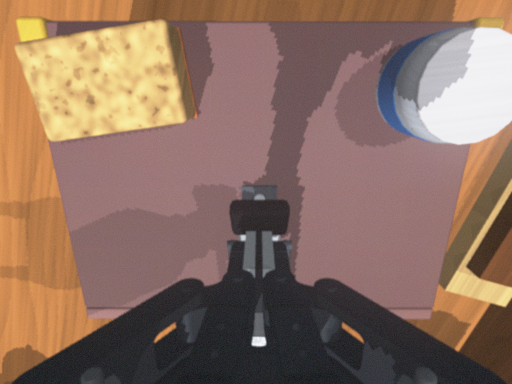

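View pics/zs15.png

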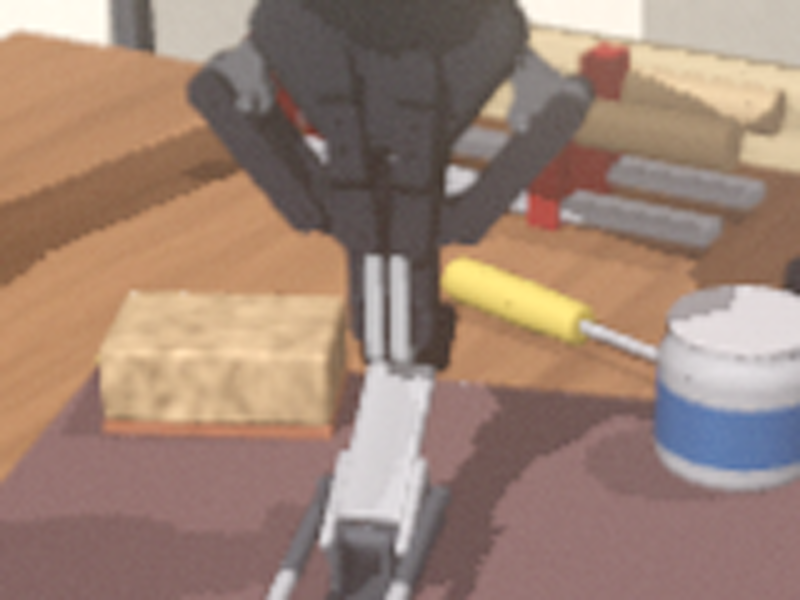

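```bash
python3 -c "
from h import *
a=bot.read_camera('scene');zoom(a,170,150,140,105,5.5,'pics/zs16.png')
b=bot.read_camera('top');zoom(b,225,130,140,100,5.5,'pics/zt16.png')"
```

```text
(no output)
```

View pics/zs16.png

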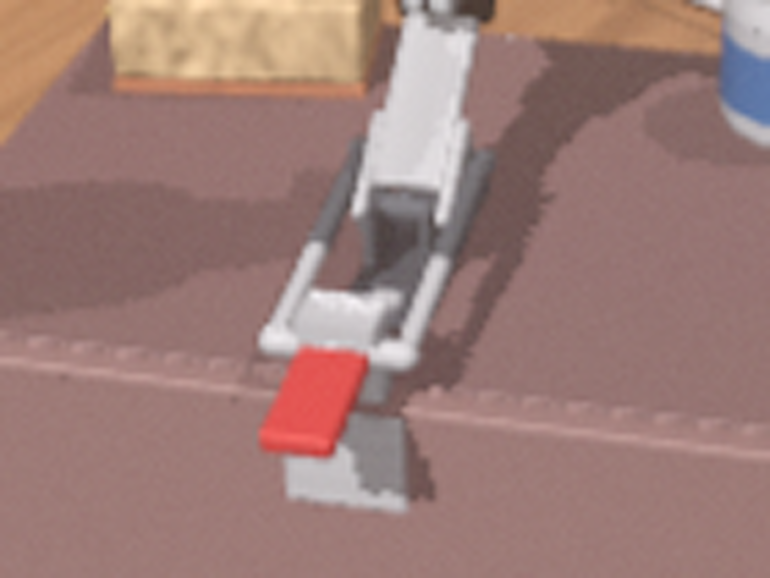

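View pics/zt16.png

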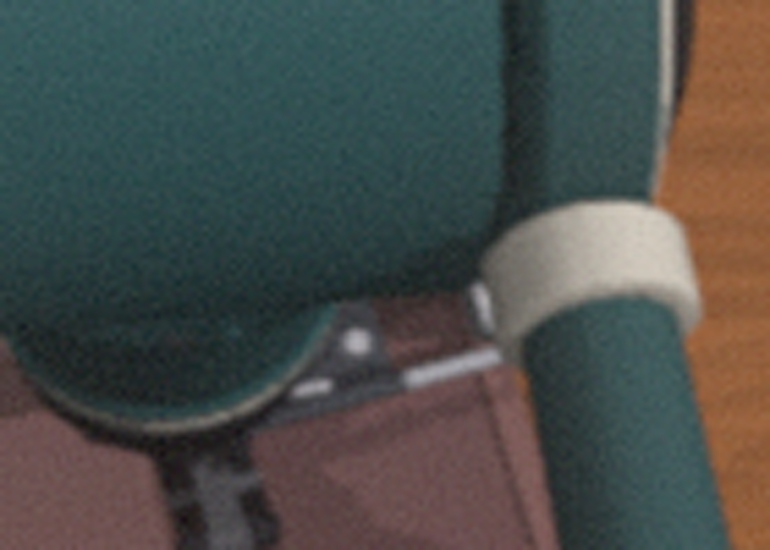

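```bash
python3 -c "
from h import *
s=cam('scene')
def zx(u,v,y):
    o,d=ray(s,u,v);o=toC(o);d=C.T@d
    p=o+d*(y-o[1])/d[1]; print('on plane y',y,p.round(1))
    for x in (-65,-71,-75,-79,-83): p=o+d*(x-o[0])/d[0]; print(x,p.round(1))
print('before L');zx(170+243/5,130+437/5,20)
print('now L');zx(170+270/5.5,150+340/5.5,20)
print('now R');zx(170+405/5.5,150+355/5.5,-20)
for n,p in dict(lipL=(-75,11,173),lipR=(-75,-11,173),lipLt=(-75,11,179),lipRt=(-75,-11,179),lipLi=(-59,11,179),barLh=(-71,20,167),barRh=(-71,-20,167),barLo=(-79,20,178),barRo=(-79,-20,178)).items():
    q=proj(s,toW(p))[0]; print(n,((q-[170,150])*5.5).round())
"
```

```text
before L
on plane y 20 [-69.2  20.  159.4]
-65 [-65.   21.5 156.4]
-71 [-71.   19.4 160.7]
-75 [-75.   18.  163.5]
-79 [-79.   16.5 166.4]
-83 [-83.   15.1 169.3]
now L
on plane y 20 [-65.4  20.  166.9]
-65 [-65.   20.1 166.6]
-71 [-71.   18.  170.8]
-75 [-75.   16.6 173.6]
-79 [-79.   15.2 176.4]
-83 [-83.   13.8 179.1]
now R
on plane y -20 [-73.3 -20.  172.8]
-65 [-65.  -17.7 167. ]
-71 [-71.  -19.4 171.2]
-75 [-75.  -20.5 173.9]
-79 [-79.  -21.6 176.7]
-83 [-83.  -22.7 179.5]
lipL [290. 344.]
lipR [370. 354.]
lipLt [289. 325.]
lipRt [370. 335.]
lipLi [307. 294.]
barLh [264. 351.]
barRh [408. 368.]
barLo [252. 333.]
barRo [399. 350.]
```

```bash
python3 -c "
from h import *
a=np.mean([bot.read_camera('scene').astype(float) for _ in range(3)],0).astype(np.uint8)
s=cam('scene')
zoom(a,210,190,50,50,12,'pics/zs17.png')
for n,p in dict(lipL=(-75,11,173),lipR=(-75,-11,173),lipLt=(-75,11,179),lipRt=(-75,-11,179),lipLi=(-59,11,179),lipRi=(-59,-11,179),barLh=(-71,20,167),barRh=(-71,-20,167),barLo=(-79,20,178),barRo=(-79,-20,178),fl=(-69,-40,150)).items():
    q=proj(s,toW(p))[0]; print(n,((q-[210,190])*12).round())
"
```

```text
lipL [154. 271.]
lipR [328. 292.]
lipLt [151. 230.]
lipRt [326. 251.]
lipLi [189. 161.]
lipRi [361. 181.]
barLh [ 95. 286.]
barRh [410. 324.]
barLo [ 70. 246.]
barRo [391. 284.]
fl [575. 448.]
```

View pics/zs17.png

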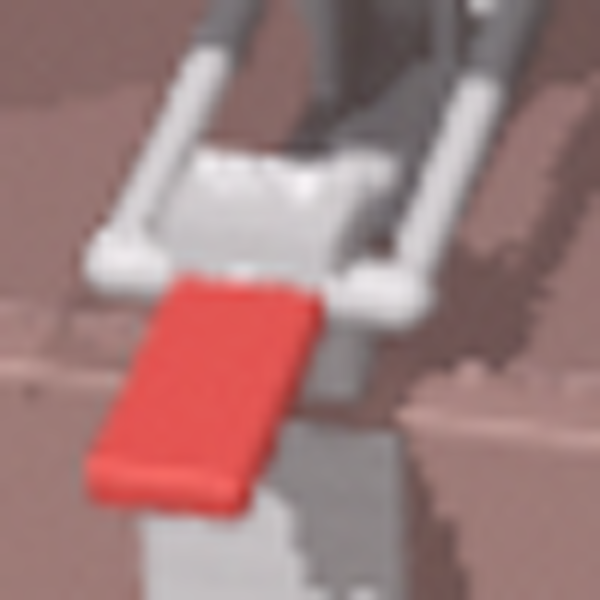

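The sharper zoom shows the lip above the bar and the keeper's stem below it, so the bar is hooked against the lip's underside. I'll continue down.

>>> drive_tool:
  steps:
    - [[4, 0, 4], 0]
    - [[3.5, 0, 4.5], 0]
    - [[3, 0, 5], 0]
    - [[2.5, 0, 5], 0]
    - [[0, 0, 0], 0]

```text
time: 17.02
tool_pos: [0.5559, 0.0974, 0.1985]
tcp_rot: [-1.871, -2.521, 0.002]
wrist_force: [-0.5, -0.6, -0.3]
width: -0.003
```

```bash
python3 -c "
from h import *
plan((57,0.8,195))
a=bot.read_camera('scene');zoom(a,200,130,100,110,5.4,'pics/zs18.png')"
```

```text
t 17.02 TCP chest [ 56.2   1.  198.5] tool shift [0.8 0.2 3.5] chest delta [ 0.8 -0.2 -3.5] twist(+) -0.0 tilt 0.16 F [-0.4  0.6 -0.3] w -0.003
```

View pics/zs18.png

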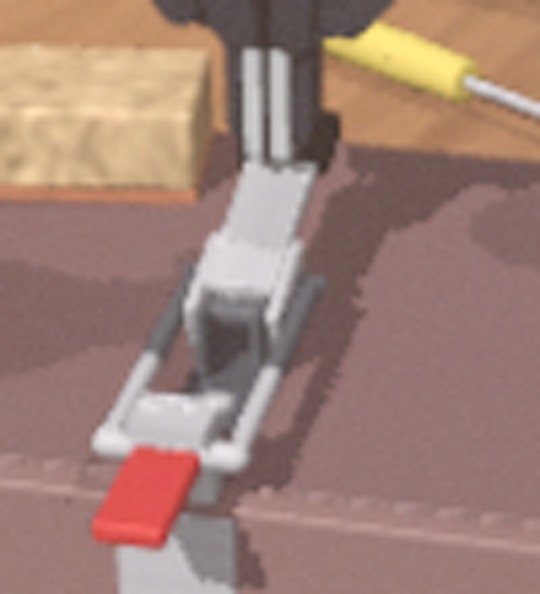

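>>> drive_tool:
  steps:
    - [[1.5, 0, 4], 0]
    - [[1.5, 0, 4], 0]
    - [[1, 0, 4], 0]
    - [[1, 0, 3], 0]
    - [[0, 0, 2], 0]
    - [[0, 0, 0], 0]
    - [[0, 0, 0], 0]

```text
time: 17.65
tool_pos: [0.5556, 0.1015, 0.183]
tcp_rot: [-1.873, -2.522, 0.0]
wrist_force: [0.7, 0.9, 0.4]
width: -0.002
```

```bash
python3 -c "
from h import *
plan((60,0.8,180))"
```

```text
t 17.65 TCP chest [6.02e+01 1.00e-01 1.83e+02] tool shift [-0.2 -0.7  3. ] chest delta [-0.2  0.7 -3. ] twist(+) -0.1 tilt 0.02 F [ 0.6 -1.   0.4] w -0.002
```

>>> drive_tool:
  steps:
    - [[0, 0, 1], 0]
    - [[0, 0, 1], 0]
    - [[0, 0, 1], 0]
    - [[0, 0, 1], 0]
    - [[0, 0, 0], 0]

```text
time: 18.07
tool_pos: [0.556, 0.1016, 0.1809]
tcp_rot: [1.873, 2.521, 0.001]
wrist_force: [-2.2, -0.6, 6.5]
width: -0.0
```

```bash
python3 -c "
from h import *
plan((60,0.8,180))
a=bot.read_camera('scene');zoom(a,200,130,100,110,5.4,'pics/zs19.png')"
```

```text
t 18.07 TCP chest [ 60.1  -0.4 180.9] tool shift [-0.2 -1.2  0.9] chest delta [-0.1  1.2 -0.9] twist(+) -0.1 tilt 0.06 F [0.  2.3 6.5] w -0.0
```

View pics/zs19.png

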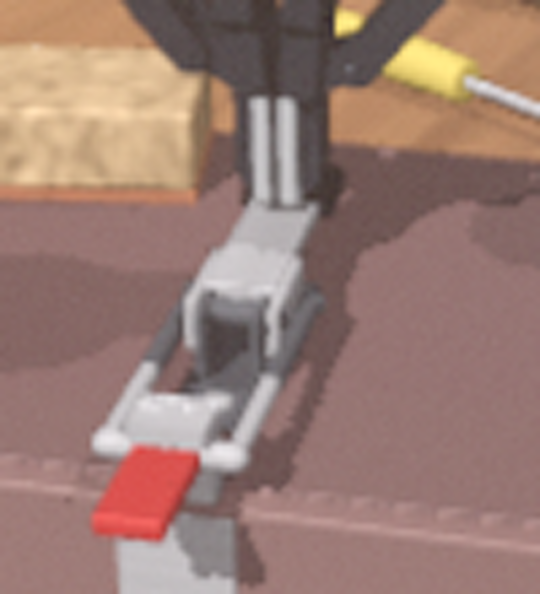

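Contact of 6.5 N at z≈181 is the flat stop. One more small press, then I'll lift clear.

>>> drive_tool:
  steps:
    - [[0, 0, 1], 0]
    - [[0, 0, 1], 0]
    - [[0, 0, 0], 0]
    - [[0, 0, 0], 0]

```text
time: 18.45
tool_pos: [0.5562, 0.1016, 0.1806]
tcp_rot: [1.873, 2.521, 0.002]
wrist_force: [-5.7, -1.5, 13.5]
width: -0.001
```

>>> drive_tool:
  steps:
    - [[0, 0, -6], 0]
    - [[0, 0, -15], 0]
    - [[0, 0, -30], 0]
    - [[0, 0, -35], 0]
    - [[0, 0, -35], 0]
    - [[-40, -20, -10], 0]
    - [[-40, -40, 0], 0]
    - [[-40, -40, 0], 0]

```text
time: 19.12
tool_pos: [0.51, -0.0128, 0.3092]
tcp_rot: [1.869, 2.521, 0.002]
wrist_force: [-0.2, -1.1, -0.3]
width: 0.004
```

>>> drive_tool:
  steps:
    - [[-30, -40, 0], 0]
    - [[-30, -40, 0], 0]
    - [[-30, -20, 0], 0]
    - [[0, 0, 0], 0]
    - [[0, 0, 0], 0]

```text
time: 19.53
tool_pos: [0.4489, -0.1152, 0.3076]
tcp_rot: [1.878, 2.517, 0.001]
wrist_force: [0.0, -0.0, -0.5]
width: -0.004
```

```bash
python3 -c "
from h import *
plan((60,0.8,180))
a=bot.read_camera('scene');zoom(a,190,130,110,110,5.4,'pics/zs20.png');zoom(a,210,190,50,50,12,'pics/zs20b.png')
b=bot.read_camera('top');zoom(b,165,100,200,150,4,'pics/zt20.png')
cv2.imwrite('pics/w20.png',bot.read_camera('wrist')[:,:,::-1])"
```

```text
t 19.53 TCP chest [-116.2  165.   307.6] tool shift [177.2 163.1 127.7] chest delta [ 176.2 -164.2 -127.6] twist(+) -0.3 tilt 0.05 F [-0.1 -0.  -0.5] w -0.004
```

View pics/zs20.png

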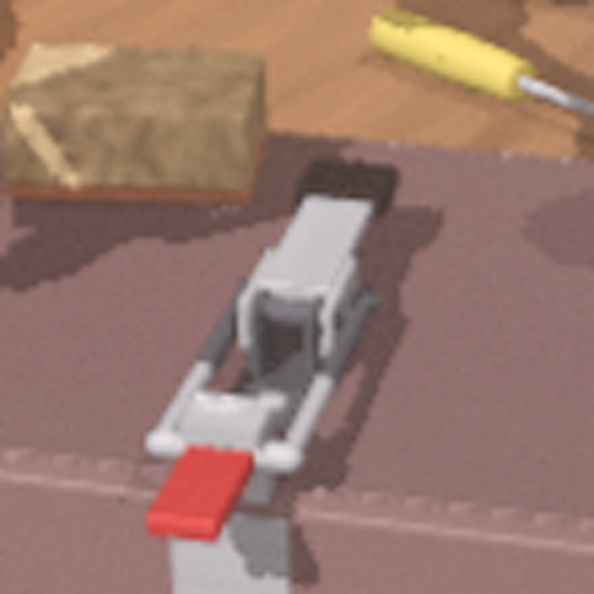

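View pics/zt20.png

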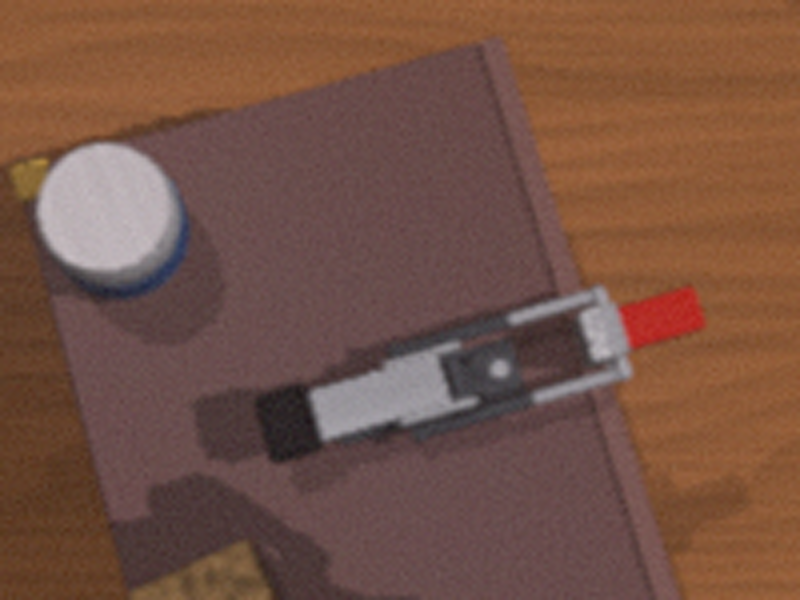

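View pics/zs20b.png

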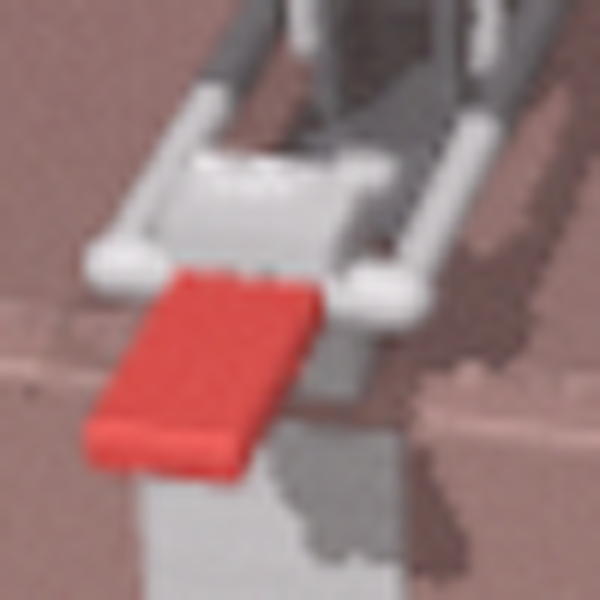

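View pics/w20.png

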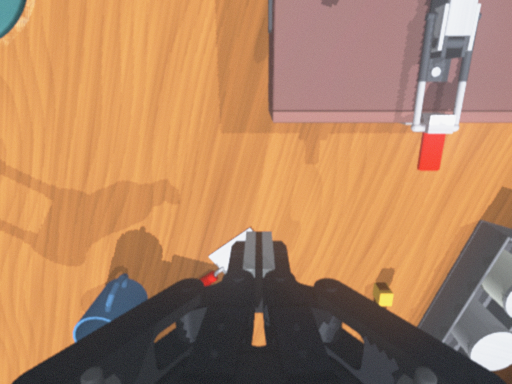

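```bash
python3 -c "
from h import *
t=cam('top');T=lambda x,y:(165+x/4,100+y/4)
print('flap edge',[toC(onz(t,*T(*u),.150)).round(1) for u in ((505,42),(680,590))])
p=[toC(onz(t,*T(*u),.167)).round(1) for u in ((602,292),(626,372))]; print('bar ends',p)
print('lip edge',toC(onz(t,*T(627,333),.179)).round(1))
print('tin',toC(onz(t,*T(108,212),.205)).round(1)); print(bot.read_state()['wrist_force'])
print(bot.finish_job())"
```

```text
flap edge [array([ -69.4, -143.5,  150. ]), array([-69.7, 117.1, 150. ])]
bar ends [array([-73.5, -16.6, 167. ]), array([-72.8,  20.2, 167. ])]
lip edge [-76.    5.3 179. ]
tin [ 121.7 -101.2  205. ]
[-0.25193487  0.34596058  0.13789274]
the job is handed in; nothing more can be done
None
```

The chest is closed and latched, and I handed the job in at about 19.8 s of the 64 s; the hand-in reports no verdict. I pushed the flap shut, pinched the red tab and drew the loop out over the keeper and under its lip. Then I released it, pushed the lever over center until it lay flat, and backed the arm away.

The last checks, all in chest coordinates:
- **Flap:** its top edge measured x ≈ -69.5 mm at both ends, where -69 is shut.
- **Loop bar:** its ends measured x ≈ -73 mm, inside the lip's outer edge at about -76 mm, with the lip covering the bar in the top view. The bar looks lifted against the underside of the lip, which is still within the allowed height.
- **Lever:** it stayed flat after I let go. It had met its stop at z ≈ 181 mm with 6.5 N, then 13.5 N on the last press.
- **Tin and block:** in the pictures neither looks moved.
- **Arm:** it is clear of everything, with wrist force near zero.

**What disagreed:**
- **Camera offset:** the camera fixes differed by about 2–3 mm along the chest's x axis. I shifted the chest frame by 3 mm to match the wrist view.
- **Bar height:** partway through pressing the lever, the scene view read the bar about 4 mm higher than expected. A closer look matched a bar lifted against the lip, not one outside it.

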